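# Clamp the filter cassette square in its holder

## Task

Push the filter cassette back in its holder until it rests against both rear stop pins. Then wind the two black knobs down (clockwise) alternately, about a quarter turn at a time and never one more than half a turn ahead of the other, so that the end plate comes down level on the cassette. Stop when both knobs are hand-snug, at about 0.3 N m each, with the end plate level; do not overtighten, and leave the bottle, flask and tube rack where they are.

Things in the scene. Friction and masses are not known exactly. Their poses are not given: they have to be found in the camera images.
- holder: Steel filter holder, fixed on the bench. Origin: on the bench, centre of its base; x runs from the robot's side to its back, y to its left. Base block 130 (x) by 240 (y) mm, top 32 mm above the bench. Two low side rails at y = +/-64.5 mm (4 mm thick, tops at 42 mm) guide the cassette with 2.5 mm play on either side. Behind, at x = 53 to 97 mm, a small pressure gauge 66 mm high.
- stops (a point): Where the cassette's rear face must come to rest: midway between the fronts of the two upright stop pins (10 mm thick, at holder y = +/-40 mm, tops 56 mm above the bench); in the holder's frame at x = 44 mm, y = 0, 44 mm above the bench.
- rod_left (a point): Top of the left tie rod (holder x = 0, y = +88 mm), 130 mm above the bench: an upright threaded steel rod, 12 mm thick, that passes through the end plate and the left knob.
- rod_right (a point): Top of the right tie rod (holder x = 0, y = -88 mm), the same.
- cassette: White filter cassette, a block 100 (x) by 120 (y) by 28 (z) mm, 0.3 to 0.5 kg, loose on the rubber seat (34 mm above the bench) between the rails; at first 14 to 28 mm too far out towards the robot. Origin: centre of its underside; x along the holder's x. Its front face, 50 mm before the origin, stands out from under the end plate, also when home (then by 16 mm; origin at holder x = -6 mm).
- endplate: Steel end plate, 80 (x) by 220 (y) by 16 (z) mm, held above the cassette by the knobs, underside at first about 66 mm above the bench and slightly out of level. Origin: centre of its underside; z normal to it. Each end follows its knob. A thin black gasket under it, 0.8 to 3.2 mm thick, different each time, meets the cassette (top 62 mm above the bench) first.
- knob_left_grip (a point): Point on the left knob's axis at the height to grip, 25 mm above the end plate's top. The knob is black, ribbed and round, 40 mm in diameter, 30 mm high: its grip runs from 17 mm below this point to 13 mm above; the rod sticks out up to 15 mm more. It can be gripped from any side and rides down with the end plate.
- knob_right_grip (a point): The same on the right knob (holder y = -88 mm).
- knob_left (a joint): Left knob's angle, rad; grows when turned clockwise seen from above, lowering that end 1.27 mm per rad. Starts at 1.0 to 1.5, stays where it is left. Thread friction 0.20 N m, plus 0.10 from the load when snug (160 N on the cassette, 0.9 rad of both knobs past first contact), 0.21 when crushed. At rest friction hides the load: read while turning, or rock it slightly both ways and take the mean.
- knob_right (a joint): The same for the right knob; the two may start up to 0.5 rad apart. The end plate is level when both angles are equal.
- tube_rack: Red plastic rack of small tubes, 90 by 230 by 65 mm, standing loose; a bystander. Origin: centre of its underside.
- media_bottle: Glass bottle with a blue cap, 86 mm in diameter, 158 mm high; a loose bystander. Origin: centre of its underside.
- flask: Conical glass flask, 80 mm in diameter, 118 mm high; a loose bystander. Origin: centre of its underside.
Not all that is in view belongs to the job. What is shaped like the cassette but purple is not meant.

How it is judged:
By the outcome, as a careful person would: the job done as asked, in the order asked, and still so for the second after the job is handed in, with the robot touching nothing.
It also fails if it takes over 72 s, if anything falls off the work surface, if the arm or the gripper's body presses on something with over 40 N, if the wrist force passes 120 N, or if a joint passes its speed limit or range.

## Robot

A 7-joint arm with a two-finger parallel gripper is mounted at the origin on the work surface. World frame = base frame: x ahead of the robot, y to its left, z up, the work surface at z = 0. Lengths are in mm, angles in rad, forces in N, time in s.
With the tool pointing down it reaches from about 425 to 975 mm from the base axis. Payload 16.7 kg.
Tool frame: the origin (TCP) lies midway between the tips of the shut fingers; the grasp point (between the pads) lies 19 mm behind it; z points along the fingers, x is the direction in which the jaws open and shut, and the axes are right-handed (so a half turn about z gives the same grasp; the last joint's range is limited). The gripper opens to 85 mm and grips with 20 to 120 N. Pads are 22 mm wide; open, the fingers measure 114 mm over their backs; the gripper's body (76 mm by 85 mm) begins 54 mm behind the grasp point. The pads swing forward as they close: fully open they stand 13 mm farther back than shut.
Start: joints at [-1.466, 0.426, 0.074, 1.606, -0.034, 1.111, -0.067], TCP at [170.142, 653.168, 231.302] pointing down, gripper open.
Joint ranges: [-2.85, 2.85], [-0.5, 2.14], [-1.23, 1.37], [0.21, 2.46], [-1.02, 4.16], [0.16, 2.05], [-2.73, 2.73]. Speed limits (rad/s): [1.89, 1.89, 2.39, 2.39, 3.01, 3.01, 3.01].

## Interface

Orientations are given as a rotation vector (axis times angle).
In Python, from workcell import ctrl gives the robot as it stands.
- The arm moves only by the tool arm_command, never from a script. Its argument "deltas" is a list of rows, each a list of 5 numbers: the gripper command: -1 is shut, 1 is fully open, values between are in proportion, then the shift along the tool's x, y, z in mm, then the turn about the tool's z in rad. A call has 1 to 10 rows; each row shifts and turns the commanded pose from where the row before left it, along the tool's axes as they then stand; what a row does not reach is not made up. A row lasts 1/10 s, in which the tool goes at most 50 mm and 8.59 degrees, less where a joint would pass 70% of its speed; a pose out of reach is approached as far as the arm can. A call is refused whole if a number of a shift passes 50 or a number of a turn 0.15, either way. A call with a gripper value outside its range is refused whole. The fingers move at their own pace and stop on an object; "newtons" is the grip in N (left out, the last holds). Time passes only in rows, so rows that do not move let the fingers close. It gives the time, the measured TCP pose, the force and the opening at its end, in the units of the state.
- ctrl.observe(): the state, without advancing time (a new reading comes with each control period).
- ctrl.camera(name): name is "scene" or "top"; returns a dict with "image" (384x512x3 uint8, red, green, blue), "z_map" (384x512 float32, mm along the optical axis (not along the pixel's ray), 0 where there is no reading), "camera_matrix" (3x3 intrinsics, pixels), "k1" (the pictures are not rectified: a ray, as slopes to the right and down, at radius r is drawn at 1 + k1 r^2 times it, then the intrinsics apply), "view" (4x4, takes a point from world to camera coordinates). Camera axes: x right, y up, looking along -z (the intrinsics and any distortion apply to the point x, -y, -z); pixel columns grow to the right and rows downward; lengths in mm; the calibration is good to about 2 mm. A picture is of the moment at which its call begins.
- ctrl.sign_off(): hands the job in, once; it reports no verdict.
The state is a dict: "time_s": time; "qpos": joint angles; "dq": joint speeds; "joint_efforts": joint torques, N m; "position": TCP position; "orientation": TCP orientation; "contact_force": force on the tool from outside, world axes, zero at the start; "ft_torque": the same for the moment, N m; "gripper_width": finger opening in mm.
Only numpy, scipy, OpenCV 4.12 (cv2) and the standard library are available. Lean on these libraries where they do the work, as an engineer would, in place of code of your own. Each camera call takes 0.05 s, during which the arm holds its last target.

## Working session

There is one attempt and no reset: what is moved stays moved. The work goes in short steps, Python scripts to look and compute and a tool call to move; the robot and the scene stay as the last step left them, time stands still between calls to the robot, and variables do not carry over. Pictures are saved under pics/ and viewed, and the job is handed in when it is done.

Besides the shell and the picture viewer there is one more tool, called after "Emit:" as name(argument=value, ...) on one line, values as JSON. arm_command: Moves the arm, as the interface text tells. Its arguments: {"type":"object","properties":{"deltas":{"type":"array","items":{"type":"array","items":{"type":"number"}}},"newtons":{"type":"number"}},"required":["deltas"]}

```bash
ls; mkdir -p pics
cat > h.py <<'E'
import numpy as np, cv2, json
from workcell import ctrl
def grab(name):
    c=ctrl.camera(name)
    np.savez('%s.npz'%name,**{k:np.array(v) for k,v in c.items()})
    return c
def load(name): return dict(np.load('%s.npz'%name))
def world(c):
    K=c['camera_matrix'];k1=float(c['k1']);h,w=c['z_map'].shape
    u,v=np.meshgrid(np.arange(w),np.arange(h))
    p=np.stack([u,v],-1).reshape(-1,1,2).astype(float)
    n=cv2.undistortPoints(p,K,np.array([k1,0,0,0.])).reshape(h,w,2)
    z=c['z_map']
    P=np.stack([n[...,0]*z,-n[...,1]*z,-z,np.ones_like(z)],-1)
    W=P@np.linalg.inv(c['view']).T
    W=W[...,:3]; W[z<=0]=np.nan
    return W
def proj(c,X):
    X=np.atleast_2d(X); q=np.c_[X,np.ones(len(X))]@c['view'].T
    s=np.c_[q[:,0]/-q[:,2],-q[:,1]/-q[:,2]]
    r2=(s**2).sum(1,keepdims=True); s=s*(1+float(c['k1'])*r2)
    return np.c_[s,np.ones(len(s))]@c['camera_matrix'].T[:,:2]
E
python3 - <<'E'
from h import *
for n in ['scene','top']:
    c=grab(n); cv2.imwrite('pics/%s0.png'%n,cv2.resize(c['image'][...,::-1],(800,600),interpolation=cv2.INTER_CUBIC))
    print(n,c['camera_matrix'],c['k1'],np.linalg.inv(c['view'])[:3].round(2))
print(ctrl.observe())
E
```

```text
pics
scene [[419.13525371   0.         264.03659611]
 [  0.         419.13525371 191.07185249]
 [  0.           0.           1.        ]] -0.12018853830705967 [[-6.60000e-01 -5.40000e-01  5.20000e-01  1.15607e+03]
 [ 7.50000e-01 -4.70000e-01  4.70000e-01  5.83480e+02]
 [-1.00000e-02  7.00000e-01  7.20000e-01  1.00277e+03]]
top [[430.36583173   0.         255.96770018]
 [  0.         430.36583173 199.09967156]
 [  0.           0.           1.        ]] -0.1102107739032499 [[-2.00000e-02  9.90000e-01 -1.10000e-01  3.45940e+02]
 [-1.00000e+00 -2.00000e-02 -1.00000e-02 -1.92700e+01]
 [-1.00000e-02  1.10000e-01  9.90000e-01  1.52394e+03]]
{'time_s': 0.1, 'qpos': array([-1.46549121,  0.4266762 ,  0.07383819,  1.60653025, -0.03412767,
        1.11080307, -0.06712321]), 'dq': array([-8.68412442e-05, -9.35332977e-04,  4.88533835e-04, -2.91749154e-03,
        1.26585101e-03, -6.44553694e-05, -1.63799584e-04]), 'joint_efforts': array([ 8.67987110e-03, -9.51520014e+01,  3.77142370e+00, -4.64400601e+01,
        1.96130562e-02,  6.54761883e-03,  4.15252472e-06]), 'position': array([170.05402572, 652.8514409 , 230.68130266]), 'orientation': array([ 2.48514869e+00,  1.92066118e+00, -1.38911993e-03]), 'contact_force': array([-0.11644102, -0.56937834,  0.28148919]), 'ft_torque': array([0.01372829, 0.017514  , 0.05257434]), 'gripper_width': 85.44282860736772}
```

View pics/scene0.png

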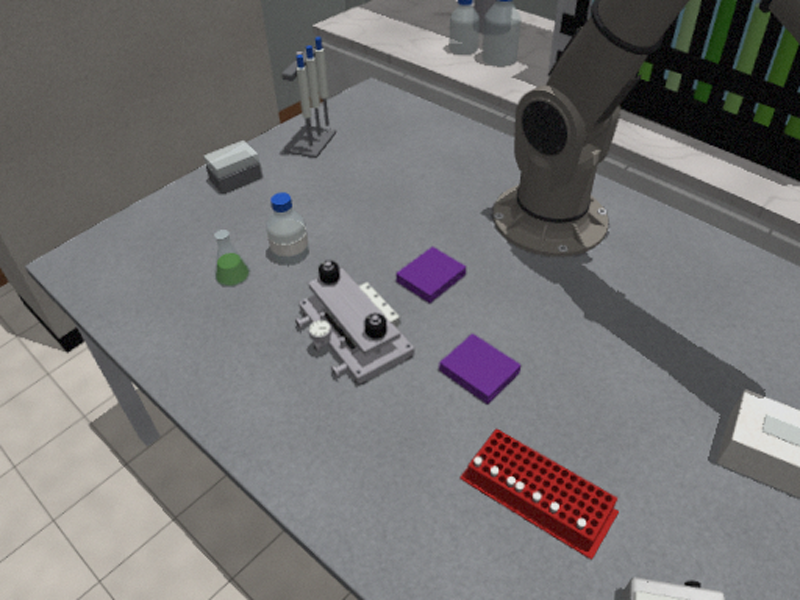

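View pics/top0.png

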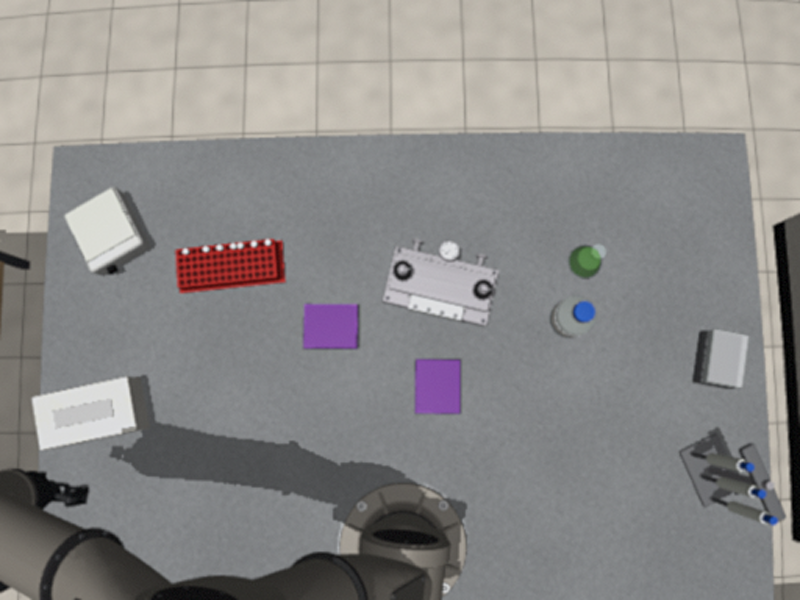

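The top view shows the holder at about (440,285) in the 800 px picture, with knobs at (403,270) and (483,288), the gauge at (450,250), and the cassette front at (435,308). The bottle is on the right at (575,315).

Run:
```python
from h import *
for n in ['top','scene']:
    c=load(n); W=world(c); z=W[...,2]
    v,u=(182,282) if n=='top' else (205,225)
    roi=np.zeros(z.shape,bool); 
    roi[140:225,235:330]=1
    if n=='scene': roi[:]=0; roi[150:250,180:270]=1
    print(n,'bench',np.nanmedian(z[250:300,100:150]) if n=='top' else np.nanmedian(z[120:140,200:240]))
    R=W[roi]; 
    h,e=np.histogram(R[:,2][~np.isnan(R[:,2])],bins=np.arange(-10,150,4)); print(list(zip(e[:-1].astype(int),h)))
    kn=R[(R[:,2]>105)&(R[:,2]<140)]
    for y in [0,1]:
        m=np.nanmedian(R[R[:,2]>60][:,1]); 
        q=kn[(kn[:,1]>m)==(y==0)]
        if len(q): print('knob',len(q),q.mean(0).round(1),(q.min(0)+q.max(0))/2, q.max(0)-q.min(0))
    im=c['image']; 
    crop=im[130:230,225:340] if n=='top' else im[140:250,175:280]
    cv2.imwrite('pics/%s_crop.png'%n,cv2.resize(crop[...,::-1],None,fx=5.2,fy=5.2,interpolation=cv2.INTER_CUBIC))
```

```text
top bench -0.6314758409713477
[(np.int64(-10), np.int64(334)), (np.int64(-6), np.int64(1633)), (np.int64(-2), np.int64(2282)), (np.int64(2), np.int64(919)), (np.int64(6), np.int64(116)), (np.int64(10), np.int64(7)), (np.int64(14), np.int64(6)), (np.int64(18), np.int64(17)), (np.int64(22), np.int64(61)), (np.int64(26), np.int64(211)), (np.int64(30), np.int64(283)), (np.int64(34), np.int64(116)), (np.int64(38), np.int64(17)), (np.int64(42), np.int64(6)), (np.int64(46), np.int64(7)), (np.int64(50), np.int64(11)), (np.int64(54), np.int64(60)), (np.int64(58), np.int64(153)), (np.int64(62), np.int64(159)), (np.int64(66), np.int64(83)), (np.int64(70), np.int64(42)), (np.int64(74), np.int64(206)), (np.int64(78), np.int64(526)), (np.int64(82), np.int64(431)), (np.int64(86), np.int64(69)), (np.int64(90), np.int64(5)), (np.int64(94), np.int64(5)), (np.int64(98), np.int64(7)), (np.int64(102), np.int64(4)), (np.int64(106), np.int64(4)), (np.int64(110), np.int64(11)), (np.int64(114), np.int64(68)), (np.int64(118), np.int64(95)), (np.int64(122), np.int64(40)), (np.int64(126), np.int64(16)), (np.int
[... 1081 characters left out ...]
82), np.int64(479)), (np.int64(86), np.int64(23)), (np.int64(90), np.int64(18)), (np.int64(94), np.int64(23)), (np.int64(98), np.int64(23)), (np.int64(102), np.int64(29)), (np.int64(106), np.int64(30)), (np.int64(110), np.int64(20)), (np.int64(114), np.int64(56)), (np.int64(118), np.int64(133)), (np.int64(122), np.int64(24)), (np.int64(126), np.int64(19)), (np.int64(130), np.int64(7)), (np.int64(134), np.int64(0)), (np.int64(138), np.int64(0)), (np.int64(142), np.int64(0))]
knob 162 [605.6  -1.9 118.5] [602.70601047  -5.30960353 118.41703952] [41.00677342 40.97481266 26.50913836]
knob 134 [ 561.7 -172.3  117.8] [ 558.60982372 -176.27294257  117.88122441] [42.46490388 42.95322328 25.68662341]
```

Run:
```python
from h import *
# world from both, dump x,y,z for some pixels along rows
c=load('top');W=world(c)
for v in range(150,212,3): print(v,[tuple(int(round(a)) for a in W[v,u]) for u in range(245,322,8)] if not np.isnan(W[v,245:322]).any() else 'nan')
```

```text
150 [(702, 36, -2), (702, 7, -5), (702, -22, -3), (702, -52, -7), (701, -80, -4), (700, -109, -2), (699, -138, 0), (698, -167, 0), (699, -197, -5), (699, -226, -6)]
153 nan
156 [(680, 36, -3), (680, 7, -2), (678, -22, 1), (674, -51, 19), (677, -80, 0), (663, -105, 65), (677, -138, -2), (677, -167, -2), (676, -195, 0), (675, -224, -1)]
159 nan
162 [(659, 36, -5), (651, 7, 29), (650, -22, 32), (650, -50, 31), (655, -79, 1), (642, -104, 63), (654, -137, 1), (653, -166, 3), (655, -195, -5), (653, -224, -1)]
165 [(648, 36, -6), (629, 6, 84), (629, -21, 84), (639, -50, 30), (639, -78, 29), (631, -104, 65), (644, -137, 0), (643, -165, 1), (638, -192, 23), (641, -223, 3)]
168 [(636, 36, -2), (612, 5, 120), (620, -21, 78), (619, -48, 81), (618, -76, 82), (627, -106, 34), (626, -134, 34), (633, -165, -3), (632, -194, -4), (632, -223, -4)]
171 [(625, 36, 0), (602, 5, 123), (603, -21, 115), (608, -48, 81), (607, -75, 85), (607, -103, 81), (616, -134, 31), (615, -162, 34), (616, -191, 27), (620, -222, 1)]
174 [(613, 36, 3), (592, 6, 123), (591, -21, 122), (598, -48, 78), (597, -75, 83), (597, -10
[... 1210 characters left out ...]
-159, 37), (514, -182, 79), (523, -219, -2)]
201 [(516, 38, -1), (515, 9, 5), (515, -19, 0), (515, -48, -2), (508, -74, 54), (507, -102, 57), (507, -129, 60), (509, -159, 35), (508, -186, 35), (512, -219, -3)]
204 [(506, 38, -6), (505, 9, 0), (504, -19, 4), (504, -48, -1), (504, -76, -2), (503, -104, 4), (496, -128, 63), (499, -159, 30), (499, -187, 29), (501, -219, -5)]
207 [(495, 38, -4), (494, 10, 0), (494, -19, 0), (493, -47, 0), (492, -76, 3), (492, -104, 0), (492, -133, 1), (491, -161, 1), (488, -186, 34), (490, -218, -2)]
210 [(484, 38, -4), (484, 10, -1), (483, -19, -4), (482, -47, 2), (482, -76, -2), (482, -104, -1), (481, -132, 2), (481, -161, -6), (480, -190, -5), (480, -218, -5)]
```

View pics/top_crop.png

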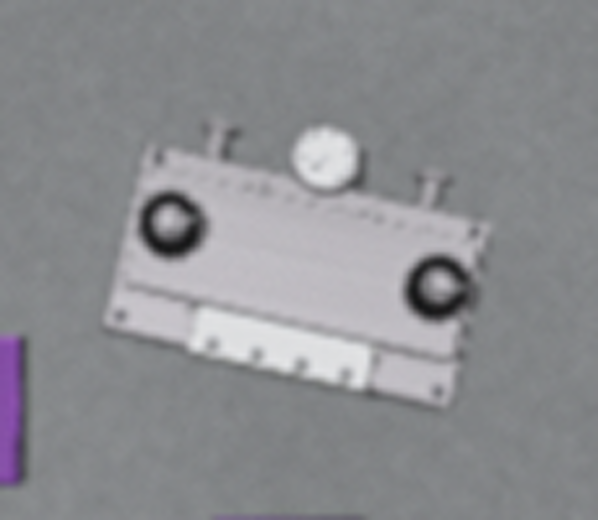

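View pics/scene_crop.png

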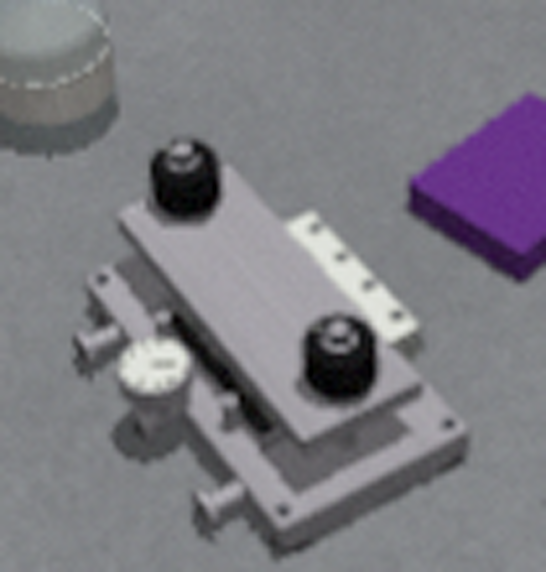

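```bash
cat > fit.py <<'E'
from h import *
from scipy.optimize import minimize
def cyl(x,y,z0,z1,r=20):
    t=np.linspace(0,2*np.pi,60); return np.vstack([np.c_[x+r*np.cos(t),y+r*np.sin(t),0*t+z] for z in (z0,z1)])
S=8
def fitknob(c,x0,z0=90,z1=120):
    g=cv2.cvtColor(c['image'],cv2.COLOR_RGB2GRAY)
    p0=proj(c,[[*x0,105]])[0].astype(int); u0,v0=p0-20
    gg=cv2.resize(g[v0:v0+40,u0:u0+40],None,fx=S,fy=S,interpolation=cv2.INTER_LINEAR)
    m=(gg<75).astype(np.uint8)
    # fill
    cs,_=cv2.findContours(m,cv2.RETR_EXTERNAL,cv2.CHAIN_APPROX_NONE); k=max(cs,key=cv2.contourArea)
    m=cv2.drawContours(np.zeros_like(m),[k],-1,1,-1)
    def cost(p):
        h=cv2.convexHull(((proj(c,cyl(p[0],p[1],z0,z1))-[u0,v0]+.5)*S-.5).astype(np.float32))
        q=np.zeros_like(m); cv2.fillConvexPoly(q,np.round(h*16).astype(np.int32),1,shift=4)
        return (q!=m).sum()/m.sum()
    r=minimize(cost,x0,method='Nelder-Mead',options=dict(initial_simplex=[x0,[x0[0]+6,x0[1]],[x0[0],x0[1]+6]],xatol=.05))
    return r.x.round(1),round(r.fun,3)
if __name__=='__main__':
    for n in ['top','scene']:
        c=load(n)
        for x in ([596,-6],[553,-176]):
            print(n,fitknob(c,np.array(x,float)))
E
python3 fit.py
python3 - <<'E'
from h import *
for n in ['top','scene']:
    c=load(n);W=world(c).reshape(-1,3)
    # plate fit: z 74..90
    q=W[(W[:,2]>72)&(W[:,2]<92)&(abs(W[:,0]-575)<80)&(abs(W[:,1]+91)<150)]
    A=np.c_[q[:,:2]-[575,-91],np.ones(len(q))]
    r=np.linalg.lstsq(A,q[:,2],rcond=None)[0];print(n,'plate',len(q),r)
    (cx,cy),s,a=cv2.minAreaRect(q[:,:2].astype(np.float32));print(cx,cy,s,a)
    q=W[(W[:,2]>24)&(W[:,2]<40)&(abs(W[:,0]-575)<110)&(abs(W[:,1]+91)<160)]
    print(cv2.minAreaRect(q[:,:2].astype(np.float32)))
E
```

```text
top (array([597.9,  -8.3]), np.float64(1.29))
top (array([ 552. , -178.1]), np.float64(1.169))
scene (array([602.3,  -8.3]), np.float64(0.401))
scene (array([ 558.6, -178.3]), np.float64(0.274))
top plate 1263 [-2.21201054e-03  2.01312816e-03  8.09843324e+01]
594.5232543945312 -96.40764617919922 (220.74989318847656, 121.17395782470703) 75.78047943115234
((584.9635009765625, -94.20504760742188), (240.43446350097656, 161.28076171875), 76.021240234375)
scene plate 1204 [-1.02726795e-02 -3.36676765e-04  8.14186658e+01]
580.7081909179688 -90.55200958251953 (222.59002685546875, 82.54125213623047) 76.06317901611328
((591.5897827148438, -93.6583251953125), (246.267333984375, 158.73245239257812), 76.16634368896484)
```

Run:
```python
from h import *
# edge-overlay: draw model for candidate pose in both
def model(x,y,yaw,plate=82):
    c,s=np.cos(yaw),np.sin(yaw);R=np.array([[c,-s],[s,c]])
    f=lambda P:np.c_[np.array(P)[:,:2]@R.T+[x,y],np.array(P)[:,2]]
    box=lambda hx,hy,z:f([[hx,hy,z],[-hx,hy,z],[-hx,-hy,z],[hx,-hy,z]])
    t=np.linspace(0,2*np.pi,40,endpoint=False)
    L=[box(65,120,32),box(40,110,plate)]
    for sy in (1,-1):
        for z in (plate+8,plate+38): L.append(f(np.c_[20*np.cos(t),88*sy+20*np.sin(t),0*t+z]))
    return L
for n,pose,off in [('top',(574.5,-91.5,-.25),(225,130,115,100)),('scene',(579,-92,-.25),(175,140,105,110))]:
    c=load(n);S=5;u0,v0,w,h=off
    im=cv2.resize(c['image'][v0:v0+h,u0:u0+w,::-1].copy(),None,fx=S,fy=S,interpolation=cv2.INTER_CUBIC)
    for P in model(*pose):
        q=((proj(c,P)-[u0,v0]+.5)*S-.5)
        cv2.polylines(im,[np.round(q*8).astype(np.int32)],True,(0,0,255),1,cv2.LINE_AA,3)
    cv2.imwrite('pics/ov_%s.png'%n,im)
```

```text
(no output)
```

View pics/ov_top.png

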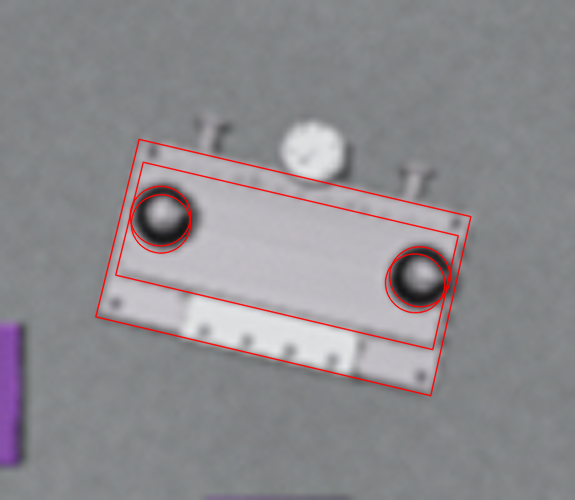

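View pics/ov_scene.png

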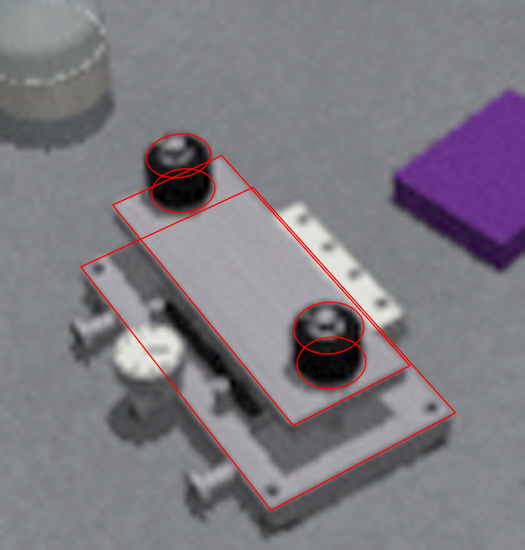

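Overlay check: the base outline fits the top view at (574.5,-91.5) and the scene view at (579,-92), both at yaw -0.25. The 4.5 mm gap between them is the calibration error. Next I'll average several frames to measure the plate's tilt, the bottle position and the cassette's front.

```bash
cat > tilt.py <<'E'
from h import *
import sys
def tilt(N=5,names=('top','scene'),poses={'top':(574.5,-91.5),'scene':(579,-92)}):
    out={}
    for n in names:
        B=[]
        for i in range(N):
            c=ctrl.camera(n);B.append(c['z_map'])
        B=np.array(B); Z=np.nanmedian(np.where(B>0,B,np.nan),0) if N>2 else B.mean(0)
        c['z_map']=np.nan_to_num(np.where(B>0,B,np.nan).mean(0)); W=world(c)
        np.savez('avg_%s.npz'%n,W=W,image=c['image'])
        yaw=-.25;cs,s=np.cos(yaw),np.sin(yaw); px,py=poses[n]
        d=W[...,:2]-[px,py]; hx=d[...,0]*cs+d[...,1]*s; hy=-d[...,0]*s+d[...,1]*cs; z=W[...,2]
        def fit(m):
            for _ in range(3):
                A=np.c_[hx[m],hy[m],np.ones(m.sum())]; r=np.linalg.lstsq(A,z[m],rcond=None)[0]
                e=z-(hx*r[0]+hy*r[1]+r[2]); sd=e[m].std(); m=m&(abs(e)<2.5*sd)
            cov=np.linalg.inv(A.T@A)*sd**2
            return r,np.sqrt(np.diag(cov)),m.sum()
        with np.errstate(invalid='ignore'):
            pl=(abs(hx)<33)&(abs(hy)<103)&(abs(z-80)<8)&~((abs(abs(hy)-88)<28)&(abs(hx)<30))
            pl&=~((abs(hy)>60)&(abs(hx)<26))
            be=(abs(z)<12)&(np.hypot(hx,hy)<400)&(np.hypot(hx,hy)>150)
            ca=(hx<-48)&(hx>-68)&(abs(hy)<50)&(abs(z-62)<6)
        for k,m in (('plate',pl),('bench',be),('cass',ca)):
            r,e,cnt=fit(m);print(n,k,cnt,'slopes mrad',(r[:2]*1e3).round(2),'+-',(e[:2]*1e3).round(2),'z',r[2].round(2))
if __name__=='__main__': tilt(int(sys.argv[1]) if len(sys.argv)>1 else 5)
E
python3 tilt.py 6
python3 - <<'E'
from h import *
for n in ['top','scene']:
    W=np.load('avg_%s.npz'%n)['W'].reshape(-1,3)
    for nm,x,y,r in (('bottle',530,-290,90),):
        q=W[(np.hypot(W[:,0]-x,W[:,1]-y)<r)&(W[:,2]>40)]
        print(n,nm,len(q),q.min(0).round(),q.max(0).round()); q=q[q[:,2]>140]; print(q.mean(0))
E
```

```text
top plate 700 slopes mrad [1.75 2.87] +- [2.2  1.12] z 81.11
top bench 27977 slopes mrad [-0.59 -0.31] +- [0.04 0.04] z -0.76
top cass 164 slopes mrad [26.73 -5.33] +- [17.22  3.44] z 62.8
scene plate 561 slopes mrad [0.51 2.49] +- [1.36 0.72] z 81.78
scene bench 27911 slopes mrad [1.65 1.37] +- [0.03 0.03] z 0.27
scene cass 140 slopes mrad [-5.72 -2.87] +- [11.05  2.26] z 61.37
top bottle 277 [ 466. -379.   44.] [ 537. -339.  160.]
[ 500.60816882 -368.42340573  154.28360491]
scene bottle 568 [ 470. -380.   40.] [ 546. -338.  160.]
[ 508.89295685 -367.31485754  151.90190828]
```

Emit:
arm_command(deltas=[[-1,-20,15,0,0],[-1,-36,27,0,0],[-1,-36,27,0,0],[-1,-36,27,0,0],[-1,-36,27,0,0],[-1,-36,27,0,0],[-1,-36,27,0,0],[-1,-36,27,0,0],[-1,-36,27,0,0],[-1,-36,27,0,0]], newtons=40)

```text
time_s: 1.7
position: [333.5, 253.6, 231.6]
orientation: [-2.485, -1.921, -0.001]
contact_force: [1.1, -0.1, 0.4]
gripper_width: -0.3
```

```bash
cat > st.py <<'E'
import numpy as np, sys
from workcell import ctrl
from scipy.spatial.transform import Rotation as Ro
np.set_printoptions(suppress=True,precision=3)
H=np.array([577,-92.]);YAW=-.25
def st(targets=()):
    o=ctrl.observe(); R=Ro.from_rotvec(o['orientation']).as_matrix(); p=np.array(o['position'])
    c,s=np.cos(YAW),np.sin(YAW);Rh=np.array([[c,-s],[s,c]])
    print('t',o['time_s'],'p',p.round(1),'holder',((p[:2]-H)@Rh).round(1),'tool x yaw rel holder y',round(((np.arctan2(R[1,0],R[0,0])-np.pi/2-YAW)+np.pi)%(2*np.pi)-np.pi,3),'tz',R[:,2].round(3))
    print('q',np.round(o['qpos'],3),'F',np.round(o['contact_force'],1),'T',np.round(o['ft_torque'],3),'w',round(o['gripper_width'],1))
    for t in targets: # holder x,y,z
        w=np.r_[Rh@np.array(t[:2])+H,t[2]]; print('to',t,'delta tool',(R.T@(w-p)).round(1))
if __name__=='__main__': st([tuple(map(float,a.split(','))) for a in sys.argv[1:]])
E
python3 st.py -- 2>/dev/null
python3 - <<'E'
import st; st.st([(-115,0,200),(-115,0,45)])
E
```

```text
t 1.7 p [333.5 253.6 231.6] holder [-321.4  274.6] tool x yaw rel holder y -0.005 tz [ 0.     0.001 -1.   ]
q [-1.083 -0.017  0.278  2.159  0.005  0.998  0.509] F [ 1.1 -0.1  0.4] T [-0.012 -0.031 -0.027] w -0.3
to (-115, 0, 200) delta tool [-273.6  207.7   31.3]
to (-115, 0, 45) delta tool [-273.8  207.7  186.3]
```

Emit:
arm_command(deltas=[[-1,-36,27,0,0],[-1,-36,27,0,0],[-1,-36,27,5,0],[-1,-36,27,8,0],[-1,-36,27,10,0],[-1,-36,27,10,0],[-1,-36,27,20,0],[-1,-22,19,38,0],[-1,0,0,48,0],[-1,0,0,40,0]])

```text
time_s: 2.7
position: [465.2, -63.5, 50.4]
orientation: [2.487, 1.918, -0.001]
contact_force: [1.5, 1.0, -0.1]
gripper_width: -0.1
```

Run:
```python
import st; st.st([(-115,0,45)])
from h import *
c=grab('scene');cv2.imwrite('pics/s1.png',cv2.resize(c['image'][120:270,150:330,::-1],(720,600),interpolation=cv2.INTER_CUBIC))
```

```text
t 2.7 p [465.2 -63.5  50.4] holder [-115.3   -0. ] tool x yaw rel holder y -0.007 tz [-0.    -0.001 -1.   ]
q [-0.48   0.418  0.576  2.229 -0.404  0.594  1.71 ] F [ 1.5  1.  -0.1] T [ 0.068 -0.052  0.008] w -0.1
to (-115, 0, 45) delta tool [0.1 0.3 5.4]
```

View pics/s1.png

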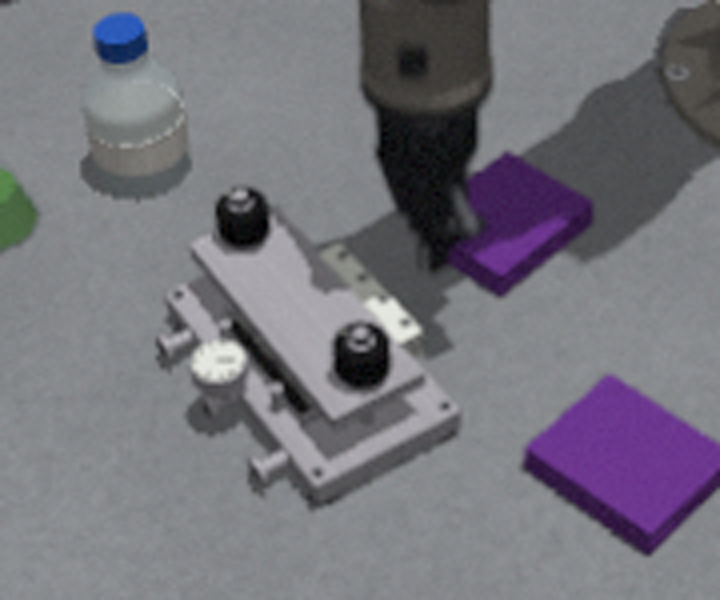

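The finger is in front of the cassette's middle and clear of everything. Next I lower it and push.

Emit:
arm_command(deltas=[[-1,0,5,5,0],[-1,0,8,0,0],[-1,0,5,0,0],[-1,0,4,0,0],[-1,0,4,0,0],[-1,0,4,0,0],[-1,0,3,0,0],[-1,0,3,0,0],[-1,0,2,0,0]])

```text
time_s: 3.65
position: [501.3, -71.7, 47.1]
orientation: [-2.484, -1.92, 0.002]
contact_force: [-7.1, 3.1, 6.9]
gripper_width: 0.3
```

Run:
```python
import st; st.st([(-67,0,45)])
```

```text
t 3.65 p [501.3 -71.7  47.1] holder [-78.3   0.9] tool x yaw rel holder y -0.005 tz [-0.002  0.001 -1.   ]
q [-0.436  0.472  0.557  2.149 -0.422  0.629  1.736] F [-7.1  3.1  6.9] T [0.539 1.529 0.023] w 0.3
to (-67, 0, 45) delta tool [-0.9 11.4  2.1]
```

Emit:
arm_command(deltas=[[-1,0,2,-1,0],[-1,0,2,0,0]])

```text
time_s: 3.85
position: [505.7, -72.9, 48.2]
orientation: [-2.485, -1.921, 0.001]
contact_force: [-2.1, -0.1, -1.5]
gripper_width: -0.1
```

Emit:
arm_command(deltas=[[-1,0,2,0,0],[-1,0,2,0,0]])

```text
time_s: 4.05
position: [509.8, -74.0, 48.2]
orientation: [-2.486, -1.921, 0.0]
contact_force: [-1.5, 0.1, -0.9]
gripper_width: 0.1
```

Emit:
arm_command(deltas=[[-1,0,2,0,0],[-1,0,1,0,0]])

```text
time_s: 4.25
position: [512.9, -74.7, 48.3]
orientation: [2.486, 1.921, -0.0]
contact_force: [-1.9, 0.7, -2.4]
gripper_width: -0.1
```

Emit:
arm_command(deltas=[[-1,0,1,0,0],[-1,0,1,0,0]])

```text
time_s: 4.45
position: [514.0, -75.1, 48.2]
orientation: [-2.485, -1.92, 0.001]
contact_force: [-9.5, 2.8, 6.0]
gripper_width: 0.0
```

Emit:
arm_command(deltas=[[-1,0,1,0,0],[-1,0,1,0,0]])

```text
time_s: 4.65
position: [514.1, -75.1, 48.0]
orientation: [-2.482, -1.918, 0.004]
contact_force: [-21.7, 6.0, 19.9]
gripper_width: -0.0
```

Emit:
arm_command(deltas=[[-1,0,-4,0,0],[-1,0,-25,0,0],[0.5,0,-20,-45,0],[0.5,0,0,-50,0],[0.5,0,0,-25,0]])

```text
time_s: 5.15
position: [470.1, -63.8, 171.5]
orientation: [2.485, 1.919, 0.005]
contact_force: [1.1, 0.6, 0.1]
gripper_width: 43.0
```

Run:
```python
import st; st.st([(0,88,175),(0,88,115)])
from h import *
c=grab('scene');cv2.imwrite('pics/s2.png',cv2.resize(c['image'][130:250,165:285,::-1],(600,600),interpolation=cv2.INTER_CUBIC))
c=grab('top');cv2.imwrite('pics/t2.png',cv2.resize(c['image'][130:230,225:340,::-1],None,fx=5,fy=5,interpolation=cv2.INTER_CUBIC))
```

```text
t 5.15 p [470.1 -63.8 171.5] holder [-110.6    0.8] tool x yaw rel holder y -0.006 tz [ 0.004  0.001 -1.   ]
q [-0.652  0.199  0.741  2.14  -0.179  0.859  1.511] F [1.1 0.6 0.1] T [ 0.04  -0.039 -0.048] w 43.0
to (0, 88, 175) delta tool [ 87.8 110.1  -3. ]
to (0, 88, 115) delta tool [ 87.7 109.9  57. ]
```

View pics/s2.png

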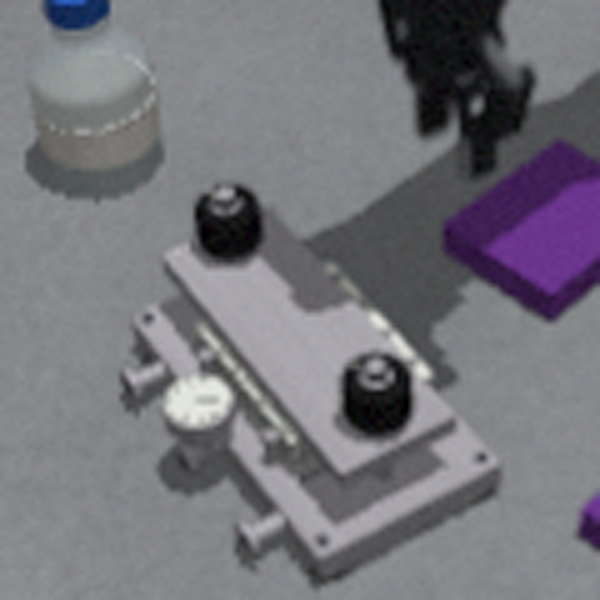

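View pics/t2.png

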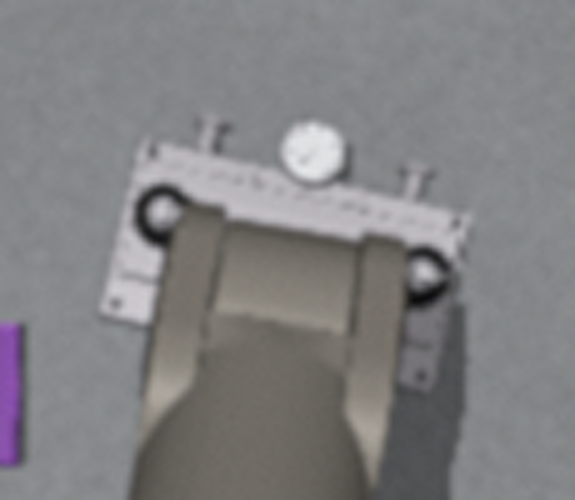

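The scene view shows the white rear edge of the cassette running evenly along both stop pins, at (205,335) and (290,440). Next is the left knob.

Emit:
arm_command(deltas=[[0.6,28,36,0,0],[0.6,30,38,0,0],[0.6,29,37,0,0],[0.6,0,0,10,0],[0.6,0,0,35,0],[0.6,0,0,30,0],[0.6,0,0,8,0],[-1,0,0,0,0],[-1,0,0,0,0],[-1,0,0,0,0]], newtons=40)

```text
time_s: 6.25
position: [598.9, -8.2, 86.8]
orientation: [2.486, 1.919, 0.001]
contact_force: [-2.3, -5.5, -3.3]
gripper_width: 38.9
```

Run:
```python
import st; st.st([(0,88,88)])
```

```text
t 6.25 p [598.9  -8.2  86.8] holder [ 0.5 86.6] tool x yaw rel holder y -0.006 tz [ 0.001 -0.001 -1.   ]
q [-0.548  0.539  0.599  1.927 -0.416  0.799  1.595] F [-2.3 -5.5 -3.3] T [-1.191  0.228 -0.047] w 38.9
to (0, 88, 88) delta tool [ 1.4 -0.5 -1.2]
```

Emit:
arm_command(deltas=[[-1,-1,0,0,0.1],[-1,0,0,0.2,0.14],[-1,0,0,0.2,0.14],[-1,0,0,0.2,0.14]])

```text
time_s: 6.65
position: [599.2, -7.8, 86.1]
orientation: [2.899, 1.21, 0.004]
contact_force: [1.8, 0.3, -7.5]
gripper_width: 38.8
```

Run:
```python
import st; st.st()
```

```text
t 6.65 p [599.2  -7.8  86.1] holder [ 0.7 87.1] tool x yaw rel holder y -0.53 tz [ 0.002  0.001 -1.   ]
q [-0.641  0.583  0.734  1.932 -0.527  0.824  1.171] F [ 1.8  0.3 -7.5] T [ 0.004 -0.557  0.19 ] w 38.8
```

Emit:
arm_command(deltas=[[-1,0,0,0.2,0.14],[-1,0,0,0.2,0.14],[-1,0,0,0.2,0.14]])

```text
time_s: 6.95
position: [599.6, -7.5, 85.7]
orientation: [-3.087, -0.58, -0.005]
contact_force: [4.2, -0.1, -8.6]
gripper_width: 38.8
```

Run:
```python
import st; st.st()
```

```text
t 6.95 p [599.6  -7.5  85.7] holder [ 1.  87.4] tool x yaw rel holder y -0.95 tz [ 0.003  0.001 -1.   ]
q [-0.709  0.628  0.841  1.936 -0.621  0.855  0.835] F [ 4.2 -0.1 -8.6] T [-0.027 -1.004  0.146] w 38.8
```

Emit:
arm_command(deltas=[[-1,0,0,0.7,0.14],[-1,0,0,0.4,0.14],[-1,0,0,0.2,0.14],[-1,0,0,0.2,0.14]])

```text
time_s: 7.35
position: [600.3, -7.5, 84.8]
orientation: [-3.126, 0.296, -0.007]
contact_force: [3.1, 0.2, 1.0]
gripper_width: 39.1
```

Run:
```python
import st; st.st()
```

```text
t 7.35 p [600.3  -7.5  84.8] holder [ 1.6 87.7] tool x yaw rel holder y -1.509 tz [ 0.004  0.001 -1.   ]
q [-0.787  0.702  0.977  1.939 -0.748  0.909  0.386] F [3.1 0.2 1. ] T [-0.058 -0.786  0.158] w 39.1
```

Emit:
arm_command(deltas=[[0.6,0,0,0,0],[0.6,0,0,0,0],[0.6,0,0,-30,0],[0.6,0,10,-28,0],[0.6,0,45,0,0],[0.6,0,50,0,0],[0.6,0,48,0,0],[0.6,0,23,0,0],[0.6,0,0,10,0]])

```text
time_s: 8.25
position: [565.3, -185.6, 132.4]
orientation: [3.127, -0.292, 0.005]
contact_force: [-0.7, 0.5, 0.4]
gripper_width: 68.2
```

```bash
sed -i 's/577,-92\./579,-93./' st.py
python3 - <<'E'
import st; st.st([(0,-88,87)])
E
```

```text
t 8.25 p [ 565.3 -185.6  132.4] holder [  9.6 -93.1] tool x yaw rel holder y -1.507 tz [ 0.003 -0.001 -1.   ]
q [-0.523  0.627  1.023  1.921 -0.654  0.967  0.625] F [-0.7  0.5  0.4] T [-0.054  0.048 -0.015] w 68.2
to (0, -88, 87) delta tool [-9.4 -5.8 45.3]
```

Emit:
arm_command(deltas=[[0.6,-9.4,-5.8,0,0],[0.6,0,0,30,0],[0.6,0,0,15,0],[-1,0,0,0,0],[-1,0,0,0,0],[-1,0,0,0,0]])

```text
time_s: 8.85
position: [557.6, -173.3, 86.4]
orientation: [-3.128, 0.288, 0.001]
contact_force: [-3.6, 2.7, -0.8]
gripper_width: 39.3
```

Run:
```python
import st; st.st([(0,-88,87)])
```

```text
t 8.85 p [ 557.6 -173.3   86.4] holder [ -0.9 -83.1] tool x yaw rel holder y -1.504 tz [-0.001  0.001 -1.   ]
q [-0.504  0.667  0.962  1.972 -0.714  0.887  0.659] F [-3.6  2.7 -0.8] T [0.495 0.826 0.019] w 39.3
to (0, -88, 87) delta tool [ 0.5  5.  -0.6]
```

Emit:
arm_command(deltas=[[0.2,0,0,0,0],[0.2,0,5,0,0],[0.2,0,0,0,0],[-1,0,0,0,0],[-1,0,0,0,0]])

```text
time_s: 9.35
position: [556.5, -179.0, 86.1]
orientation: [-3.128, 0.29, 0.001]
contact_force: [-6.1, 1.5, 12.4]
gripper_width: 39.4
```

Run:
```python
import st; st.st([(0,-88,87)])
```

```text
t 9.35 p [ 556.5 -179.    86.1] holder [ -0.5 -88.9] tool x yaw rel holder y -1.505 tz [-0.  0. -1.]
q [-0.493  0.667  0.961  1.97  -0.714  0.887  0.667] F [-6.1  1.5 12.4] T [0.26  1.311 0.048] w 39.4
to (0, -88, 87) delta tool [ 0.5 -0.8 -0.9]
```

Emit:
arm_command(deltas=[[-1,-0.7,0,-0.5,0.1],[-1,0,0,0.2,0.14],[-1,0,0,0.2,0.14],[-1,0,0,0.2,0.14],[-1,0,0,0.2,0.14]])

```text
time_s: 9.85
position: [556.4, -179.1, 85.6]
orientation: [2.862, -1.295, 0.001]
contact_force: [-0.9, -4.0, -1.1]
gripper_width: 39.1
```

Run:
```python
import st; st.st([(0,-88,87)])
```

```text
t 9.85 p [ 556.4 -179.1   85.6] holder [ -0.6 -89. ] tool x yaw rel holder y -2.171 tz [ 0.001 -0.001 -1.   ]
q [-0.571  0.771  1.114  1.975 -0.86   0.969  0.13 ] F [-0.9 -4.  -1.1] T [-0.659  0.082  0.197] w 39.1
to (0, -88, 87) delta tool [-0.1 -1.2 -1.4]
```

Emit:
arm_command(deltas=[[-1,0,0,0.2,0.14],[-1,0,0,0.2,0.14],[-1,0,0,0.2,0.14],[-1,0,0,0.2,0.14]])

```text
time_s: 10.25
position: [556.3, -179.2, 84.8]
orientation: [2.392, -2.035, 0.002]
contact_force: [-1.1, -2.6, 2.0]
gripper_width: 39.2
```

Run:
```python
import st; st.st([(0,-88,87)])
```

```text
t 10.25 p [ 556.3 -179.2   84.8] holder [ -0.6 -89.1] tool x yaw rel holder y -2.731 tz [ 0.    -0.001 -1.   ]
q [-0.609  0.855  1.21   1.977 -0.956  1.041 -0.35 ] F [-1.1 -2.6  2. ] T [-0.612  0.2    0.202] w 39.2
to (0, -88, 87) delta tool [-0.8 -1.  -2.2]
```

Emit:
arm_command(deltas=[[0.6,0,0,0,0],[0.6,0,0,0,0],[0.6,0,0,-28,0],[0.6,0,0,-28,-0.14],[0.6,0,0,0,-0.14],[0.6,0,0,0,-0.14],[0.6,0,0,0,-0.14],[0.6,0,0,0,-0.14],[0.6,0,0,0,-0.14],[0.6,0,0,0,-0.14]])

```text
time_s: 11.25
position: [556.4, -178.4, 140.8]
orientation: [-3.074, 0.645, -0.001]
contact_force: [-0.1, 0.1, -0.7]
gripper_width: 68.3
```

Emit:
arm_command(deltas=[[0.6,0,0,0,-0.14],[0.6,0,0,0,-0.14],[0.6,0,0,0,-0.14],[0.6,0,0,0,-0.14],[0.6,0,0,0,-0.14],[0.6,0,0,0,-0.14],[0.6,0,0,0,-0.14],[0.6,0,0,0,-0.14],[0.6,0,0,0,-0.14],[0.6,0,0,0,-0.14]])

```text
time_s: 12.25
position: [556.4, -178.4, 141.0]
orientation: [2.767, 1.487, 0.001]
contact_force: [-1.2, -0.1, -0.3]
gripper_width: 68.3
```

Run:
```python
import st; st.st([(0,88,85)])
```

```text
t 12.25 p [ 556.4 -178.4  141. ] holder [ -0.7 -88.4] tool x yaw rel holder y -0.335 tz [ 0.001  0.    -1.   ]
q [-0.347  0.461  0.711  1.929 -0.383  0.889  1.545] F [-1.2 -0.1 -0.3] T [ 0.005  0.013 -0.102] w 68.3
to (0, 88, 85) delta tool [166.8 -57.3  56. ]
```

Emit:
arm_command(deltas=[[0.6,30,-10,0,0],[0.6,45,-15,0,0],[0.6,45,-16,0,0],[0.6,36,-12,0,0],[0.6,10,-4,0,0],[0.6,0,0,20,0],[0.6,0,0,30,0],[0.6,0,0,6,0]])

```text
time_s: 13.05
position: [600.6, -9.3, 82.5]
orientation: [-2.772, -1.476, 0.004]
contact_force: [-0.1, -0.4, -0.8]
gripper_width: 68.3
```

Run:
```python
import st; st.st([(0,88,85)])
```

```text
t 13.05 p [600.6  -9.3  82.5] holder [ 0.2 86.4] tool x yaw rel holder y -0.342 tz [-0.003 -0.    -1.   ]
q [-0.572  0.562  0.64   1.924 -0.456  0.807  1.296] F [-0.1 -0.4 -0.8] T [-0.029  0.004  0.024] w 68.3
to (0, 88, 85) delta tool [ 1.4 -0.8 -2.5]
```

Good alignment. Grip and turn the left knob, reading the torque as it goes.

Emit:
arm_command(deltas=[[-1,1.4,0,-1,0],[-1,0,0,0,0],[-1,0,0,0,0],[-1,0,0,0.1,0.1],[-1,0,0,0.2,0.14],[-1,0,0,0.2,0.14]])

```text
time_s: 13.65
position: [601.7, -10.7, 86.8]
orientation: [3.006, 0.911, -0.002]
contact_force: [-15.0, -12.2, 13.4]
gripper_width: 39.0
```

Run:
```python
import st; st.st()
```

```text
t 13.65 p [601.7 -10.7  86.8] holder [ 1.6 85.3] tool x yaw rel holder y -0.732 tz [-0.001 -0.001 -1.   ]
q [-0.641  0.592  0.745  1.924 -0.534  0.835  0.979] F [-15.  -12.2  13.4] T [-2.623  3.483  0.28 ] w 39.0
```

Emit:
arm_command(deltas=[[-1,0,0,0.2,0.14],[-1,0,0,0.2,0.14]])

```text
time_s: 13.85
position: [601.1, -11.0, 86.4]
orientation: [3.103, 0.482, -0.004]
contact_force: [-20.1, -12.3, 18.3]
gripper_width: 39.2
```

Run:
```python
import st; st.st()
```

```text
t 13.85 p [601.1 -11.   86.4] holder [ 1.1 84.9] tool x yaw rel holder y -1.012 tz [-0.002 -0.001 -1.   ]
q [-0.687  0.621  0.817  1.927 -0.595  0.856  0.754] F [-20.1 -12.3  18.3] T [-2.846  4.537  0.286] w 39.2
```

Emit:
arm_command(deltas=[[-1,0,0,0.2,0.14],[-1,0,0,0.2,0.14]])

```text
time_s: 14.05
position: [600.5, -11.1, 86.0]
orientation: [3.14, 0.044, -0.005]
contact_force: [-25.8, -14.4, 23.2]
gripper_width: 39.0
```

Run:
```python
import st; st.st()
```

```text
t 14.05 p [600.5 -11.1  86. ] holder [ 0.5 84.7] tool x yaw rel holder y -1.293 tz [-0.003 -0.001 -1.   ]
q [-0.73   0.655  0.887  1.93  -0.657  0.88   0.529] F [-25.8 -14.4  23.2] T [-2.785  5.607  0.184] w 39.0
```

Emit:
arm_command(deltas=[[0.2,0,0,0,0],[0.2,0,0,0,0],[0.2,0,0,0,0]])

```text
time_s: 14.35
position: [603.5, -7.6, 85.1]
orientation: [-3.14, -0.059, -0.002]
contact_force: [-0.3, -0.1, -0.5]
gripper_width: 51.6
```

Run:
```python
import st; st.H[:]=[578.4,-93.3]; st.st([(0.6,88,85)])
```

```text
t 14.35 p [603.5  -7.6  85.1] holder [ 3.2 89.2] tool x yaw rel holder y -1.283 tz [ 0.001  0.001 -1.   ]
q [-0.73   0.656  0.881  1.927 -0.66   0.876  0.534] F [-0.3 -0.1 -0.5] T [ 0.008 -0.045  0.035] w 51.6
to (0.6, 88, 85) delta tool [-2.8  0.5  0.1]
```

Emit:
arm_command(deltas=[[0.2,-2.8,0.5,0,0],[0.2,0,0,0,0],[-1,0,0,0,0],[-1,0,0,0,0],[-1,0,0,0,0]])

```text
time_s: 14.85
position: [600.1, -8.5, 84.5]
orientation: [-3.141, -0.057, 0.0]
contact_force: [-3.2, 0.2, 7.6]
gripper_width: 39.0
```

Run:
```python
import st; st.H[:]=[578.4,-93.3]; st.st([(0.6,88,85)])
```

```text
t 14.85 p [600.1  -8.5  84.5] holder [ 0.  87.5] tool x yaw rel holder y -1.285 tz [-0.  0. -1.]
q [-0.732  0.653  0.883  1.934 -0.66   0.873  0.535] F [-3.2  0.2  7.6] T [0.093 0.583 0.05 ] w 39.0
to (0.6, 88, 85) delta tool [ 0.7 -0.3 -0.5]
```

Emit:
arm_command(deltas=[[-1,-0.3,0,-0.5,0.1],[-1,0,0,0.2,0.12],[-1,0,0,0.2,0.12]])

```text
time_s: 15.15
position: [600.1, -8.5, 84.2]
orientation: [3.104, -0.483, 0.001]
contact_force: [2.7, -1.0, -6.3]
gripper_width: 39.1
```

Run:
```python
import st; st.H[:]=[578.4,-93.3]; st.st([(0.6,88,85)])
```

```text
t 15.15 p [600.1  -8.5  84.2] holder [ 0.  87.5] tool x yaw rel holder y -1.629 tz [ 0. -0. -1.]
q [-0.78   0.699  0.967  1.937 -0.737  0.908  0.258] F [ 2.7 -1.  -6.3] T [-0.21  -0.474  0.209] w 39.1
to (0.6, 88, 85) delta tool [ 0.5 -0.5 -0.8]
```

Emit:
arm_command(deltas=[[-1,0,0,0.1,0.1]])

```text
time_s: 15.25
position: [600.1, -8.5, 84.1]
orientation: [3.076, -0.637, 0.001]
contact_force: [2.5, -0.9, -6.1]
gripper_width: 39.0
```

Run:
```python
import st; st.H[:]=[578.4,-93.3]; st.st([(0.6,88,85)])
```

```text
t 15.25 p [600.1  -8.5  84.1] holder [ 0.  87.5] tool x yaw rel holder y -1.729 tz [ 0. -0. -1.]
q [-0.792  0.714  0.99   1.937 -0.759  0.919  0.177] F [ 2.5 -0.9 -6.1] T [-0.209 -0.505  0.201] w 39.0
to (0.6, 88, 85) delta tool [ 0.5 -0.6 -0.9]
```

Emit:
arm_command(deltas=[[0.6,0,0,0,0],[0.6,0,0,0,0],[0.6,0,0,-28,-0.1],[0.6,0,0,-28,-0.14],[0.6,0,0,0,-0.14],[0.6,0,0,0,-0.14],[0.6,0,0,0,-0.14],[0.6,0,0,0,-0.14],[0.6,0,0,0,-0.14],[0.6,0,0,0,-0.14]])

```text
time_s: 16.25
position: [599.8, -8.7, 140.6]
orientation: [-2.959, -1.055, -0.001]
contact_force: [0.1, 0.2, -0.6]
gripper_width: 68.6
```

```bash
sed -i 's/579,-93\./578.3,-93.4/' st.py
python3 - <<'E'
import st; st.st([(-.4,-88,85)])
E
```

```text
t 16.25 p [599.8  -8.7 140.6] holder [-0.1 87.4] tool x yaw rel holder y -0.636 tz [ 0.001  0.    -1.   ]
q [-0.685  0.515  0.792  1.896 -0.456  0.919  1.011] F [ 0.1  0.2 -0.6] T [-0.012 -0.021  0.003] w 68.6
to (-0.4, -88, 85) delta tool [-141.3  104.    55.5]
```

Emit:
arm_command(deltas=[[0.6,-32,24,0,0],[0.6,-37,27,0,0],[0.6,-37,27,0,0],[0.6,-27,20,0,0],[0.6,-8,6,10,0],[0.6,0,0,28,0],[0.6,0,0,16,0],[0.6,0,0,1,0],[0.6,0,0,0,0]])

```text
time_s: 17.15
position: [554.9, -177.6, 85.3]
orientation: [-2.963, -1.043, 0.001]
contact_force: [-0.6, -1.2, -0.0]
gripper_width: 68.5
```

Run:
```python
import st; st.st([(-.4,-88,85)])
```

```text
t 17.15 p [ 554.9 -177.6   85.3] holder [ -1.8 -87.4] tool x yaw rel holder y -0.644 tz [-0.001 -0.    -1.   ]
q [-0.357  0.562  0.737  1.969 -0.518  0.808  1.35 ] F [-0.6 -1.2 -0. ] T [ 0.003  0.03  -0.04 ] w 68.5
to (-0.4, -88, 85) delta tool [0.3 1.5 0.3]
```

Emit:
arm_command(deltas=[[0,0.3,1.5,0,0],[-1,0,0,0,0],[-1,0,0,0,0],[-1,0,0,0,0]])

```text
time_s: 17.55
position: [556.6, -179.0, 86.2]
orientation: [2.963, 1.042, 0.002]
contact_force: [-2.2, 0.6, 7.3]
gripper_width: 39.2
```

Run:
```python
import st; st.st([(-.4,-88,85)])
```

```text
t 17.55 p [ 556.6 -179.    86.2] holder [  0.1 -88.3] tool x yaw rel holder y -0.644 tz [ 0.001 -0.    -1.   ]
q [-0.355  0.562  0.737  1.965 -0.518  0.809  1.351] F [-2.2  0.6  7.3] T [-0.06   0.458  0.076] w 39.2
to (-0.4, -88, 85) delta tool [-0.1 -0.6  1.2]
```

Emit:
arm_command(deltas=[[-1,0,0,-0.3,0.1],[-1,0,0,0.2,0.14],[-1,0,0,0.2,0.14],[-1,0,0,0.2,0.14],[-1,0,0,0.2,0.14]])

```text
time_s: 18.05
position: [556.5, -179.1, 85.5]
orientation: [3.141, 0.017, 0.002]
contact_force: [-1.5, -3.2, 0.6]
gripper_width: 39.0
```

Run:
```python
import st; st.st([(-.4,-88,85)])
```

```text
t 18.05 p [ 556.5 -179.1   85.5] holder [  0.1 -88.5] tool x yaw rel holder y -1.31 tz [ 0.001 -0.001 -1.   ]
q [-0.463  0.638  0.907  1.971 -0.667  0.861  0.82 ] F [-1.5 -3.2  0.6] T [-0.474  0.111  0.233] w 39.0
to (-0.4, -88, 85) delta tool [-0.4 -0.6  0.5]
```

Emit:
arm_command(deltas=[[-1,0,0,0.2,0.14],[-1,0,0,0.2,0.14],[-1,0,0,0.2,0.14]])

```text
time_s: 18.35
position: [556.5, -179.3, 85.1]
orientation: [3.076, -0.638, 0.002]
contact_force: [-3.7, -2.1, 4.4]
gripper_width: 39.2
```

Run:
```python
import st; st.st([(-.4,-88,85)])
```

```text
t 18.35 p [ 556.5 -179.3   85.1] holder [  0.1 -88.6] tool x yaw rel holder y -1.73 tz [ 0.001 -0.001 -1.   ]
q [-0.519  0.698  1.009  1.974 -0.762  0.906  0.485] F [-3.7 -2.1  4.4] T [-0.619  0.442  0.226] w 39.2
to (-0.4, -88, 85) delta tool [-0.6 -0.5  0. ]
```

Emit:
arm_command(deltas=[[-1,0,0,0.2,0.14],[-1,0,0,0.2,0.14]])

```text
time_s: 18.55
position: [556.4, -179.3, 84.8]
orientation: [2.957, -1.062, 0.002]
contact_force: [-4.6, -2.5, 8.2]
gripper_width: 39.1
```

Run:
```python
import st; st.st([(-.4,-88,85)])
```

```text
t 18.55 p [ 556.4 -179.3   84.8] holder [  0.1 -88.7] tool x yaw rel holder y -2.01 tz [ 0.001 -0.001 -1.   ]
q [-0.551  0.742  1.073  1.975 -0.824  0.942  0.259] F [-4.6 -2.5  8.2] T [-0.61   0.715  0.213] w 39.1
to (-0.4, -88, 85) delta tool [-0.7 -0.4 -0.2]
```

Emit:
arm_command(deltas=[[0.6,0,0,0,0],[0.6,0,0,0,0],[0.6,0,0,-28,-0.1],[0.6,0,0,-28,-0.14],[0.6,0,0,0,-0.14],[0.6,0,0,0,-0.14],[0.6,0,0,0,-0.14],[0.6,0,0,0,-0.14],[0.6,0,0,0,-0.14],[0.6,0,0,0,-0.14]])

```text
time_s: 19.55
position: [556.2, -178.7, 140.2]
orientation: [-3.077, -0.633, -0.002]
contact_force: [-0.5, -0.7, -0.4]
gripper_width: 68.5
```

Run:
```python
import st; st.st([(.2,88,83)])
import tilt
tilt.tilt(10,names=('scene',))
from h import *
c=load('scene');im=np.load('avg_scene.npz')['image'];cv2.imwrite('pics/s3.png',cv2.resize(im[120:270,150:330,::-1],(720,600),interpolation=cv2.INTER_CUBIC))
```

```text
t 19.55 p [ 556.2 -178.7  140.2] holder [ -0.3 -88.2] tool x yaw rel holder y -0.915 tz [ 0.001  0.    -1.   ]
q [-0.462  0.524  0.886  1.935 -0.509  0.921  1.083] F [-0.5 -0.7 -0.4] T [ 0.038 -0.044  0.017] w 68.5
to (0.2, 88, 83) delta tool [ 107.7 -139.4   57.3]
scene plate 568 slopes mrad [ 2.77 -0.71] +- [1.16 0.62] z 78.28
scene bench 27041 slopes mrad [1.68 1.39] +- [0.03 0.03] z 0.27
scene cass 49 slopes mrad [113.02  -1.81] +- [30.66  2.29] z 67.25
```

View pics/s3.png

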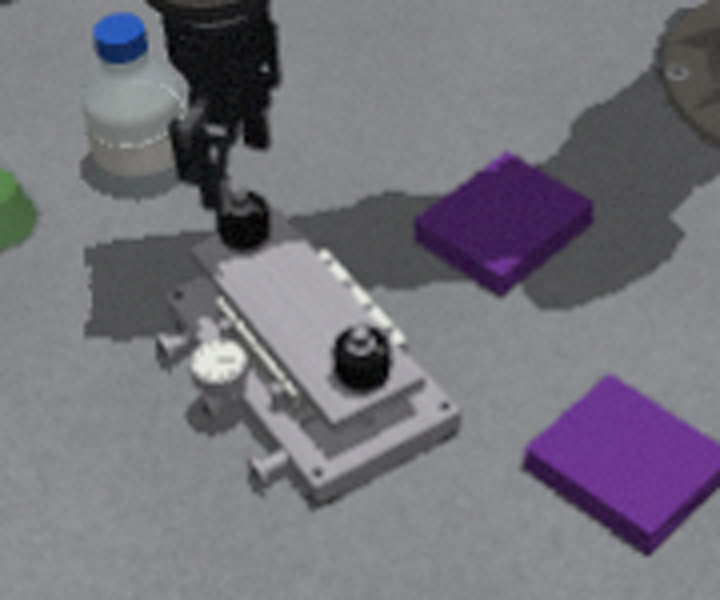

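Emit:
arm_command(deltas=[[0.6,24,-31,0,0],[0.6,29,-37,0,0],[0.6,29,-37,0,0],[0.6,20,-26,0,0],[0.6,6,-8,10,0],[0.6,0,0,28,0],[0.6,0,0,18,0],[0.6,0,0,0,0],[0.6,0,0,0,0]])

```text
time_s: 20.95
position: [601.9, -10.2, 83.9]
orientation: [3.08, 0.615, -0.001]
contact_force: [-0.7, 0.8, 0.9]
gripper_width: 68.0
```

Run:
```python
import st; st.st([(.2,87.6,83)])
```

```text
t 20.95 p [601.9 -10.2  83.9] holder [ 2.3 86.5] tool x yaw rel holder y -0.927 tz [-0.001 -0.001 -1.   ]
q [-0.688  0.626  0.817  1.928 -0.603  0.852  0.845] F [-0.7  0.8  0.9] T [ 0.001 -0.018  0.033] w 68.0
to (0.2, 87.6, 83) delta tool [-1.  -2.2  0.9]
```

Emit:
arm_command(deltas=[[0,-1,-2.2,0,0],[-1,0,0,0,0],[-1,0,0,0,0],[-1,0,0,0,0]])

```text
time_s: 21.35
position: [599.8, -7.8, 84.9]
orientation: [-3.08, -0.617, 0.0]
contact_force: [-9.9, -0.7, 15.4]
gripper_width: 38.6
```

```bash
cat > q.py <<'E'
import numpy as np
from workcell import ctrl
from scipy.spatial.transform import Rotation as Ro
o=ctrl.observe();R=Ro.from_rotvec(o['orientation']).as_matrix()
y=((np.arctan2(R[1,0],R[0,0])-np.pi/2+.25)+np.pi)%(2*np.pi)-np.pi
print('t',round(o['time_s'],2),'yaw',round(y,3),'Tz',round(o['ft_torque'][2],3),'F',np.round(o['contact_force'],1),'p',np.round(o['position'],1),'tau7',round(o['joint_efforts'][6],3))
E
python3 q.py
```

```text
t 21.35 yaw -0.925 Tz 0.058 F [-9.9 -0.7 15.4] p [599.8  -7.8  84.9] tau7 -0.024
```

Emit:
arm_command(deltas=[[-1,0,0,0,0.05],[-1,0,0,0,0.05]])

```text
time_s: 21.55
position: [599.9, -7.8, 84.8]
orientation: [-3.107, -0.459, 0.0]
contact_force: [-7.9, -0.6, 10.8]
gripper_width: 39.0
```

```bash
python3 q.py
```

```text
t 21.55 yaw -1.027 Tz 0.22 F [-7.9 -0.6 10.8] p [599.9  -7.8  84.8] tau7 1.252
```

Emit:
arm_command(deltas=[[-1,0,0,0.05,0.05]])

```text
time_s: 21.65
position: [599.9, -7.7, 84.7]
orientation: [-3.118, -0.382, 0.0]
contact_force: [-7.2, -1.6, 11.4]
gripper_width: 39.2
```

```bash
python3 q.py
```

```text
t 21.65 yaw -1.077 Tz 0.183 F [-7.2 -1.6 11.4] p [599.9  -7.7  84.7] tau7 1.126
```

Emit:
arm_command(deltas=[[-1,0,0,0.05,0.05]])

```text
time_s: 21.75
position: [600.0, -7.7, 84.7]
orientation: [-3.126, -0.304, 0.0]
contact_force: [-7.1, -1.0, 10.8]
gripper_width: 39.4
```

```bash
python3 q.py
```

```text
t 21.75 yaw -1.127 Tz 0.203 F [-7.1 -1.  10.8] p [600.   -7.7  84.7] tau7 1.12
```

Emit:
arm_command(deltas=[[-1,0,0,0.05,0.05]])

```text
time_s: 21.85
position: [600.0, -7.7, 84.6]
orientation: [-3.133, -0.226, 0.0]
contact_force: [-6.6, -0.9, 10.3]
gripper_width: 38.8
```

```bash
python3 q.py
```

```text
t 21.85 yaw -1.177 Tz 0.241 F [-6.6 -0.9 10.3] p [600.   -7.7  84.6] tau7 1.115
```

Emit:
arm_command(deltas=[[-1,0,0,0,0.05],[-1,0,0,0.05,0.05]])

```text
time_s: 22.05
position: [600.0, -7.7, 84.5]
orientation: [-3.14, -0.069, -0.0]
contact_force: [-5.9, -3.0, 8.2]
gripper_width: 39.3
```

```bash
python3 q.py
```

```text
t 22.05 yaw -1.277 Tz 0.202 F [-5.9 -3.   8.2] p [600.   -7.7  84.5] tau7 1.106
```

Emit:
arm_command(deltas=[[-1,0,0,0.05,0.05]])

```text
time_s: 22.15
position: [600.1, -7.7, 84.5]
orientation: [-3.141, 0.01, -0.0]
contact_force: [-5.7, -2.2, 8.7]
gripper_width: 39.2
```

```bash
python3 q.py
```

```text
t 22.15 yaw -1.327 Tz 0.239 F [-5.7 -2.2  8.7] p [600.1  -7.7  84.5] tau7 1.104
```

Emit:
arm_command(deltas=[[-1,0,0,0.05,0.05]])

```text
time_s: 22.25
position: [600.1, -7.7, 84.4]
orientation: [-3.14, 0.088, -0.0]
contact_force: [-5.1, -1.2, 8.3]
gripper_width: 39.1
```

```bash
python3 q.py
```

```text
t 22.25 yaw -1.377 Tz 0.185 F [-5.1 -1.2  8.3] p [600.1  -7.7  84.4] tau7 1.101
```

Emit:
arm_command(deltas=[[-1,0,0,0.05,0.05]])

```text
time_s: 22.35
position: [600.2, -7.7, 84.3]
orientation: [-3.137, 0.167, -0.001]
contact_force: [-4.5, -2.1, 6.7]
gripper_width: 39.2
```

```bash
python3 q.py
```

```text
t 22.35 yaw -1.427 Tz 0.234 F [-4.5 -2.1  6.7] p [600.2  -7.7  84.3] tau7 1.098
```

Emit:
arm_command(deltas=[[-1,0,0,0.05,0.05]])

```text
time_s: 22.45
position: [600.2, -7.7, 84.3]
orientation: [-3.132, 0.245, -0.001]
contact_force: [-4.2, -1.8, 7.5]
gripper_width: 39.3
```

```bash
python3 q.py
```

```text
t 22.45 yaw -1.477 Tz 0.25 F [-4.2 -1.8  7.5] p [600.2  -7.7  84.3] tau7 1.096
```

Emit:
arm_command(deltas=[[0.6,0,0,0,0],[0.6,0,0,0,0],[0.6,0,0,-28,-0.1],[0.6,0,0,-28,-0.14],[0.6,0,0,0,-0.14],[0.6,0,0,0,-0.14],[0.6,0,0,0,-0.14],[0.6,0,0,0,0]])

```text
time_s: 23.25
position: [600.5, -7.3, 139.9]
orientation: [-3.039, -0.792, -0.002]
contact_force: [0.6, 0.4, 0.1]
gripper_width: 68.3
```

Run:
```python
import st; st.st([(-.1,-88.4,83)])
```

```text
t 23.25 p [600.5  -7.3 139.9] holder [ 0.2 88.9] tool x yaw rel holder y -0.811 tz [ 0.001  0.001 -1.   ]
q [-0.731  0.544  0.862  1.898 -0.512  0.934  0.885] F [0.6 0.4 0.1] T [-0.055  0.017 -0.013] w 68.3
to (-0.1, -88.4, 83) delta tool [-122.4  128.4   56.7]
```

Emit:
arm_command(deltas=[[0.6,-27,28,0,0],[0.6,-33,35,0,0],[0.6,-33,35,0,0],[0.6,-22,23,0,0],[0.6,-7,7,10,0],[0.6,0,0,28,0],[0.6,0,0,18,0],[0.6,0,0,0,0],[0.6,0,0,0,0]])

```text
time_s: 24.15
position: [555.7, -178.2, 83.4]
orientation: [3.042, 0.784, -0.001]
contact_force: [-0.1, -0.1, -0.1]
gripper_width: 68.7
```

Run:
```python
import st; st.st([(-.1,-88.4,83)])
```

```text
t 24.15 p [ 555.7 -178.2   83.4] holder [ -0.9 -87.8] tool x yaw rel holder y -0.816 tz [-0.001 -0.    -1.   ]
q [-0.393  0.589  0.794  1.969 -0.571  0.821  1.226] F [-0.1 -0.1 -0.1] T [-0.034  0.024  0.042] w 68.7
to (-0.1, -88.4, 83) delta tool [0.2 1.  0.4]
```

Emit:
arm_command(deltas=[[0,0.2,1,0,0],[-1,0,0,0,0],[-1,0,0,0,0],[-1,0,0,0,0],[-1,0,0,-0.5,0.1],[-1,0,0,0.1,0.1],[-1,0,0,0.1,0.1]])

```text
time_s: 24.85
position: [556.5, -179.4, 84.3]
orientation: [3.125, 0.316, 0.001]
contact_force: [-1.4, -2.3, -0.5]
gripper_width: 38.9
```

```bash
python3 q.py
```

```text
t 24.85 yaw -1.119 Tz 0.247 F [-1.4 -2.3 -0.5] p [ 556.5 -179.4   84.3] tau7 2.364
```

Emit:
arm_command(deltas=[[-1,0,0,0.1,0.1]])

```text
time_s: 24.95
position: [556.5, -179.5, 84.2]
orientation: [3.137, 0.16, 0.001]
contact_force: [-1.4, -2.2, 0.9]
gripper_width: 38.6
```

```bash
python3 q.py
```

```text
t 24.95 yaw -1.219 Tz 0.316 F [-1.4 -2.2  0.9] p [ 556.5 -179.5   84.2] tau7 2.347
```

Emit:
arm_command(deltas=[[-1,0,0,0.1,0.1]])

```text
time_s: 25.05
position: [556.5, -179.5, 84.1]
orientation: [3.141, 0.003, 0.001]
contact_force: [-1.4, -2.2, 0.8]
gripper_width: 38.7
```

```bash
python3 q.py
```

```text
t 25.05 yaw -1.319 Tz 0.284 F [-1.4 -2.2  0.8] p [ 556.5 -179.5   84.1] tau7 2.342
```

Emit:
arm_command(deltas=[[-1,0,0,0.1,0.1]])

```text
time_s: 25.15
position: [556.4, -179.5, 84.0]
orientation: [3.137, -0.154, 0.001]
contact_force: [-1.1, -2.6, 0.8]
gripper_width: 38.9
```

```bash
python3 q.py
```

```text
t 25.15 yaw -1.419 Tz 0.281 F [-1.1 -2.6  0.8] p [ 556.4 -179.5   84. ] tau7 2.344
```

Emit:
arm_command(deltas=[[-1,0,0,0.1,0.05]])

```text
time_s: 25.25
position: [556.4, -179.5, 83.9]
orientation: [3.132, -0.233, 0.001]
contact_force: [-2.6, -1.1, 4.9]
gripper_width: 39.2
```

```bash
python3 q.py
```

```text
t 25.25 yaw -1.469 Tz 0.273 F [-2.6 -1.1  4.9] p [ 556.4 -179.5   83.9] tau7 -0.082
```

Emit:
arm_command(deltas=[[-1,0,0,0.1,0.05]])

```text
time_s: 25.35
position: [556.4, -179.5, 83.9]
orientation: [3.126, -0.308, 0.001]
contact_force: [-4.1, -1.4, 4.4]
gripper_width: 39.3
```

```bash
python3 q.py
```

```text
t 25.35 yaw -1.517 Tz 0.307 F [-4.1 -1.4  4.4] p [ 556.4 -179.5   83.9] tau7 0.9
```

Emit:
arm_command(deltas=[[-1,0,0,0.1,0.05]])

```text
time_s: 25.45
position: [556.4, -179.6, 83.9]
orientation: [3.117, -0.386, 0.001]
contact_force: [-3.7, -0.7, 6.3]
gripper_width: 38.8
```

```bash
python3 q.py
```

```text
t 25.45 yaw -1.567 Tz 0.265 F [-3.7 -0.7  6.3] p [ 556.4 -179.6   83.9] tau7 1.016
```

Emit:
arm_command(deltas=[[0.6,0,0,0,0],[0.6,0,0,0,0],[0.6,0,0,-28,-0.1],[0.6,0,0,-28,-0.14],[0.6,0,0,0,-0.14],[0.6,0,0,0,-0.14],[0.6,0,0,0,0]])

```text
time_s: 26.15
position: [556.6, -179.1, 139.7]
orientation: [-3.11, -0.438, -0.003]
contact_force: [-0.4, 0.5, 0.6]
gripper_width: 68.5
```

Run:
```python
import st; st.st([(.2,88.3,82.5)])
import tilt
tilt.tilt(10,names=('scene',))
```

```text
t 26.15 p [ 556.6 -179.1  139.7] holder [  0.1 -88.4] tool x yaw rel holder y -1.041 tz [ 0.002  0.001 -1.   ]
q [-0.489  0.546  0.932  1.936 -0.547  0.933  0.993] F [-0.4  0.5  0.6] T [-0.008  0.008 -0.016] w 68.5
to (0.2, 88.3, 82.5) delta tool [  89.2 -152.4   57.4]
scene plate 561 slopes mrad [-0.62  1.51] +- [1.14 0.61] z 77.63
scene bench 26992 slopes mrad [1.67 1.36] +- [0.02 0.03] z 0.27
scene cass 48 slopes mrad [88.45 -3.1 ] +- [39.91  2.89] z 65.48
```

Emit:
arm_command(deltas=[[0.6,20,-34,0,0],[0.6,24,-41,0,0],[0.6,24,-41,0,0],[0.6,16,-27,0,0],[0.6,5,-9,10,0],[0.6,0,0,28,0],[0.6,0,0,19,0],[0.6,0,0,0,0],[0.6,0,0,0,0]])

```text
time_s: 27.55
position: [600.4, -9.6, 82.3]
orientation: [3.111, 0.43, -0.001]
contact_force: [0.6, 0.1, 0.1]
gripper_width: 68.3
```

Run:
```python
import st; st.st([(.2,88.3,82.5)])
```

```text
t 27.55 p [600.4  -9.6  82.3] holder [ 0.7 86.6] tool x yaw rel holder y -1.046 tz [-0.    -0.001 -1.   ]
q [-0.717  0.648  0.862  1.934 -0.646  0.863  0.763] F [0.6 0.1 0.1] T [-0.013  0.002  0.1  ] w 68.3
to (0.2, 88.3, 82.5) delta tool [ 0.4 -1.7 -0.2]
```

Emit:
arm_command(deltas=[[0,0.2,-1.7,0,0],[-1,0,0,0,0],[-1,0,0,0,0],[-1,0,0,0,0],[-1,0,0,-0.8,0.04],[-1,0,0,0,0.03],[-1,0,0,0,0.03]])

```text
time_s: 28.25
position: [599.8, -7.2, 83.3]
orientation: [-3.129, -0.274, 0.001]
contact_force: [-5.1, -1.9, 5.4]
gripper_width: 39.0
```

```bash
python3 q.py
```

```text
t 28.25 yaw -1.146 Tz 0.279 F [-5.1 -1.9  5.4] p [599.8  -7.2  83.3] tau7 0.507
```

Emit:
arm_command(deltas=[[-1,0,0,0,0.03]])

```text
time_s: 28.35
position: [599.9, -7.2, 83.2]
orientation: [-3.133, -0.226, 0.001]
contact_force: [-5.3, -1.4, 4.5]
gripper_width: 39.0
```

```bash
python3 q.py
```

```text
t 28.35 yaw -1.176 Tz 0.275 F [-5.3 -1.4  4.5] p [599.9  -7.2  83.2] tau7 0.515
```

Emit:
arm_command(deltas=[[-1,0,0,0,0.03]])

```text
time_s: 28.45
position: [599.9, -7.2, 83.2]
orientation: [-3.136, -0.18, 0.001]
contact_force: [-4.4, -0.9, 2.6]
gripper_width: 39.0
```

```bash
python3 q.py
```

```text
t 28.45 yaw -1.206 Tz 0.321 F [-4.4 -0.9  2.6] p [599.9  -7.2  83.2] tau7 0.512
```

Emit:
arm_command(deltas=[[-1,0,0,0,0.03]])

```text
time_s: 28.55
position: [600.0, -7.2, 83.2]
orientation: [-3.139, -0.132, 0.0]
contact_force: [-4.8, -1.7, 4.0]
gripper_width: 39.3
```

```bash
python3 q.py
```

```text
t 28.55 yaw -1.237 Tz 0.281 F [-4.8 -1.7  4. ] p [600.   -7.2  83.2] tau7 0.533
```

Emit:
arm_command(deltas=[[-1,0,0,0,0.03]])

```text
time_s: 28.65
position: [600.0, -7.2, 83.1]
orientation: [3.14, 0.085, -0.0]
contact_force: [-4.7, -1.3, 3.0]
gripper_width: 39.1
```

```bash
python3 q.py
```

```text
t 28.65 yaw -1.267 Tz 0.326 F [-4.7 -1.3  3. ] p [600.   -7.2  83.1] tau7 0.517
```

Emit:
arm_command(deltas=[[-1,0,0,0,0.03]])

```text
time_s: 28.75
position: [600.0, -7.2, 83.1]
orientation: [3.141, 0.038, -0.0]
contact_force: [-4.3, -1.5, 3.7]
gripper_width: 38.9
```

```bash
python3 q.py
```

```text
t 28.75 yaw -1.297 Tz 0.31 F [-4.3 -1.5  3.7] p [600.   -7.2  83.1] tau7 0.535
```

Emit:
arm_command(deltas=[[0.6,0,0,0,0],[0.6,0,0,0,0],[0.6,0,0,-28,-0.1],[0.6,0,0,-28,-0.1],[0.6,0,0,0,0],[0.6,0,0,0,0]])

```text
time_s: 29.35
position: [600.7, -6.6, 139.3]
orientation: [-3.121, -0.354, -0.003]
contact_force: [-1.0, -0.1, -1.1]
gripper_width: 68.3
```

Run:
```python
import st; st.st([(-.1,-88.6,82.5)])
```

```text
t 29.35 p [600.7  -6.6 139.3] holder [ 0.3 89.6] tool x yaw rel holder y -1.095 tz [ 0.002  0.001 -1.   ]
q [-0.785  0.586  0.951  1.9   -0.584  0.959  0.666] F [-1.  -0.1 -1.1] T [ 0.021 -0.025 -0.037] w 68.3
to (-0.1, -88.6, 82.5) delta tool [-82.  158.3  56.6]
```

Emit:
arm_command(deltas=[[0.6,-18,35,0,0],[0.6,-22,42,0,0],[0.6,-22,42,0,0],[0.6,-15,29,0,0],[0.6,-5,10,10,0],[0.6,0,0,28,0],[0.6,0,0,18,0],[0.6,0,0,0,0],[0.6,0,0,0,0]])

```text
time_s: 30.25
position: [555.6, -179.2, 82.7]
orientation: [3.121, 0.354, -0.002]
contact_force: [0.4, -0.4, -0.7]
gripper_width: 68.4
```

Run:
```python
import st; st.st([(-.1,-88.6,82.5)])
```

```text
t 30.25 p [ 555.6 -179.2   82.7] holder [ -0.8 -88.8] tool x yaw rel holder y -1.095 tz [-0.001 -0.    -1.   ]
q [-0.438  0.623  0.867  1.971 -0.637  0.845  1.008] F [ 0.4 -0.4 -0.7] T [-0.013 -0.029 -0.008] w 68.4
to (-0.1, -88.6, 82.5) delta tool [0.7 0.2 0.2]
```

Emit:
arm_command(deltas=[[0,0.7,0.2,0,0],[-1,0,0,0,0],[-1,0,0,0,0],[-1,0,0,0,0],[-1,0,0,-0.5,0.04],[-1,0,0,0,0.03]])

```text
time_s: 30.85
position: [556.5, -179.4, 83.9]
orientation: [3.132, 0.243, 0.001]
contact_force: [-2.5, 0.2, 4.1]
gripper_width: 38.9
```

```bash
python3 q.py
```

```text
t 30.85 yaw -1.166 Tz 0.358 F [-2.5  0.2  4.1] p [ 556.5 -179.4   83.9] tau7 0.341
```

Emit:
arm_command(deltas=[[-1,0,0,0,0.03]])

```text
time_s: 30.95
position: [556.5, -179.4, 83.8]
orientation: [3.135, 0.195, 0.001]
contact_force: [-4.0, -0.6, 7.4]
gripper_width: 39.2
```

```bash
python3 q.py
```

```text
t 30.95 yaw -1.196 Tz 0.351 F [-4.  -0.6  7.4] p [ 556.5 -179.4   83.8] tau7 0.496
```

Emit:
arm_command(deltas=[[-1,0,0,0,0.03]])

```text
time_s: 31.05
position: [556.5, -179.4, 83.8]
orientation: [-3.138, -0.148, -0.0]
contact_force: [-2.7, -0.7, 7.3]
gripper_width: 39.0
```

```bash
python3 q.py
```

```text
t 31.05 yaw -1.226 Tz 0.311 F [-2.7 -0.7  7.3] p [ 556.5 -179.4   83.8] tau7 0.479
```

Emit:
arm_command(deltas=[[-1,0,0,0,0.03]])

```text
time_s: 31.15
position: [556.5, -179.4, 83.8]
orientation: [-3.14, -0.101, -0.0]
contact_force: [-3.6, 0.2, 7.0]
gripper_width: 38.9
```

```bash
python3 q.py
```

```text
t 31.15 yaw -1.256 Tz 0.312 F [-3.6  0.2  7. ] p [ 556.5 -179.4   83.8] tau7 0.473
```

Emit:
arm_command(deltas=[[-1,0,0,0,0.03]])

```text
time_s: 31.25
position: [556.5, -179.4, 83.8]
orientation: [-3.141, -0.054, -0.0]
contact_force: [-3.6, 0.5, 6.4]
gripper_width: 39.2
```

```bash
python3 q.py
```

```text
t 31.25 yaw -1.286 Tz 0.313 F [-3.6  0.5  6.4] p [ 556.5 -179.4   83.8] tau7 0.471
```

Emit:
arm_command(deltas=[[-1,0,0,0,0.03]])

```text
time_s: 31.35
position: [556.5, -179.4, 83.7]
orientation: [-3.142, -0.007, -0.0]
contact_force: [-3.2, -0.4, 6.1]
gripper_width: 38.9
```

```bash
python3 q.py
```

```text
t 31.35 yaw -1.316 Tz 0.301 F [-3.2 -0.4  6.1] p [ 556.5 -179.4   83.7] tau7 0.469
```

Emit:
arm_command(deltas=[[-1,0,0,0,-0.03],[-1,0,0,0,-0.03]])

```text
time_s: 31.55
position: [556.5, -179.4, 83.8]
orientation: [-3.14, -0.104, -0.0]
contact_force: [-4.2, 0.6, 7.4]
gripper_width: 38.5
```

```bash
python3 q.py
```

```text
t 31.55 yaw -1.255 Tz -0.06 F [-4.2  0.6  7.4] p [ 556.5 -179.4   83.8] tau7 -0.85
```

Emit:
arm_command(deltas=[[-1,0,0,0,-0.03]])

```text
time_s: 31.65
position: [556.5, -179.4, 83.8]
orientation: [-3.138, -0.151, -0.0]
contact_force: [-3.8, 1.0, 7.8]
gripper_width: 38.9
```

```bash
python3 q.py
```

```text
t 31.65 yaw -1.224 Tz -0.143 F [-3.8  1.   7.8] p [ 556.5 -179.4   83.8] tau7 -0.711
```

Emit:
arm_command(deltas=[[-1,0,0,0,-0.03]])

```text
time_s: 31.75
position: [556.5, -179.4, 83.8]
orientation: [-3.135, -0.198, -0.001]
contact_force: [-4.6, 0.2, 8.0]
gripper_width: 39.2
```

```bash
python3 q.py
```

```text
t 31.75 yaw -1.194 Tz -0.086 F [-4.6  0.2  8. ] p [ 556.5 -179.4   83.8] tau7 -0.701
```

Emit:
arm_command(deltas=[[-1,0,0,0,0.03],[-1,0,0,0,0.03]])

```text
time_s: 31.95
position: [556.5, -179.4, 83.8]
orientation: [-3.14, -0.101, -0.001]
contact_force: [-4.0, -0.5, 5.6]
gripper_width: 39.0
```

```bash
python3 q.py
```

```text
t 31.95 yaw -1.256 Tz 0.289 F [-4.  -0.5  5.6] p [ 556.5 -179.4   83.8] tau7 0.618
```

Emit:
arm_command(deltas=[[-1,0,0,0,0.03]])

```text
time_s: 32.05
position: [556.5, -179.4, 83.8]
orientation: [-3.141, -0.054, -0.0]
contact_force: [-4.1, 0.8, 6.6]
gripper_width: 38.8
```

```bash
python3 q.py
```

```text
t 32.05 yaw -1.286 Tz 0.327 F [-4.1  0.8  6.6] p [ 556.5 -179.4   83.8] tau7 0.479
```

Emit:
arm_command(deltas=[[-1,0,0,0,0.03]])

```text
time_s: 32.15
position: [556.5, -179.4, 83.8]
orientation: [-3.142, -0.007, -0.0]
contact_force: [-3.1, 0.3, 6.6]
gripper_width: 39.0
```

```bash
python3 q.py
```

```text
t 32.15 yaw -1.316 Tz 0.358 F [-3.1  0.3  6.6] p [ 556.5 -179.4   83.8] tau7 0.47
```

Emit:
arm_command(deltas=[[0.6,0,0,0,0],[0.6,0,0,0,0],[0.6,0,0,-28,0],[0.6,0,0,-28,0],[0.6,0,0,0,0]])

```text
time_s: 32.65
position: [558.0, -180.2, 142.3]
orientation: [3.141, 0.01, 0.007]
contact_force: [0.6, -0.6, -0.4]
gripper_width: 68.1
```

Run:
```python
import st; st.st([(.2,88.5,82)])
import tilt
tilt.tilt(16,names=('scene',))
```

```text
t 32.65 p [ 558.  -180.2  142.3] holder [  1.8 -89.1] tool x yaw rel holder y -1.314 tz [ 0.004 -0.001 -1.   ]
q [-0.532  0.582  1.008  1.934 -0.606  0.959  0.775] F [ 0.6 -0.6 -0.4] T [-0.068 -0.021 -0.006] w 68.1
to (0.2, 88.5, 82) delta tool [  43.3 -172.2   60.3]
scene plate 545 slopes mrad [ 1.05 -1.45] +- [0.91 0.48] z 77.44
scene bench 26319 slopes mrad [1.69 1.34] +- [0.02 0.02] z 0.27
scene cass 51 slopes mrad [15.77 -2.78] +- [35.26  2.55] z 61.67
```

Emit:
arm_command(deltas=[[0.6,9,-36,2,0],[0.6,11,-46,0,0],[0.6,11,-46,0,0],[0.6,9,-34,0,0],[0.6,3,-11,10,0],[0.6,0,0,28,0],[0.6,0,0,19,0],[0.6,0,0,0,0],[0.6,0,0,0,0]])

```text
time_s: 34.35
position: [598.3, -7.4, 80.5]
orientation: [3.141, 0.007, -0.001]
contact_force: [-0.4, -0.4, 0.7]
gripper_width: 68.6
```

Run:
```python
import st; st.st([(.2,88.5,82)])
```

```text
t 34.35 p [598.3  -7.4  80.5] holder [-1.9 88.3] tool x yaw rel holder y -1.317 tz [-0.    -0.001 -1.   ]
q [-0.764  0.685  0.934  1.941 -0.714  0.888  0.549] F [-0.4 -0.4  0.7] T [0.003 0.062 0.012] w 68.6
to (0.2, 88.5, 82) delta tool [ 2.1  0.3 -1.5]
```

Grip the left knob and rock it: back 0.12, then forward by the same amount.

Emit:
arm_command(deltas=[[0,2,0.3,-1.5,0],[-1,0,0,0,0],[-1,0,0,0,0],[-1,0,0,0,0],[-1,0,0,-0.8,-0.03],[-1,0,0,0,-0.03]])

```text
time_s: 34.95
position: [600.1, -6.9, 83.3]
orientation: [-3.14, -0.105, 0.0]
contact_force: [-7.6, -1.5, 9.4]
gripper_width: 39.4
```

```bash
python3 q.py
```

```text
t 34.95 yaw -1.254 Tz -0.19 F [-7.6 -1.5  9.4] p [600.1  -6.9  83.3] tau7 -0.855
```

Emit:
arm_command(deltas=[[-1,0,0,0,-0.03]])

```text
time_s: 35.05
position: [600.0, -6.9, 83.3]
orientation: [-3.138, -0.152, 0.001]
contact_force: [-7.9, -1.2, 8.8]
gripper_width: 38.9
```

```bash
python3 q.py
```

```text
t 35.05 yaw -1.224 Tz -0.134 F [-7.9 -1.2  8.8] p [600.   -6.9  83.3] tau7 -0.692
```

Emit:
arm_command(deltas=[[-1,0,0,0,-0.03]])

```text
time_s: 35.15
position: [600.0, -6.9, 83.3]
orientation: [-3.135, -0.199, 0.001]
contact_force: [-8.5, -1.0, 9.0]
gripper_width: 39.0
```

```bash
python3 q.py
```

```text
t 35.15 yaw -1.194 Tz -0.133 F [-8.5 -1.   9. ] p [600.   -6.9  83.3] tau7 -0.672
```

Emit:
arm_command(deltas=[[-1,0,0,0,0.03],[-1,0,0,0,0.03]])

```text
time_s: 35.35
position: [600.1, -6.9, 83.3]
orientation: [-3.14, -0.102, 0.0]
contact_force: [-5.7, -1.7, 6.4]
gripper_width: 38.6
```

```bash
python3 q.py
```

```text
t 35.35 yaw -1.256 Tz 0.294 F [-5.7 -1.7  6.4] p [600.1  -6.9  83.3] tau7 0.656
```

Emit:
arm_command(deltas=[[-1,0,0,0,0.03]])

```text
time_s: 35.45
position: [600.1, -6.8, 83.2]
orientation: [-3.141, -0.055, 0.0]
contact_force: [-6.5, -1.6, 5.7]
gripper_width: 39.1
```

```bash
python3 q.py
```

```text
t 35.45 yaw -1.286 Tz 0.314 F [-6.5 -1.6  5.7] p [600.1  -6.8  83.2] tau7 0.515
```

Emit:
arm_command(deltas=[[-1,0,0,0,0.03]])

```text
time_s: 35.55
position: [600.2, -6.9, 83.2]
orientation: [-3.142, -0.008, 0.0]
contact_force: [-6.1, -0.6, 5.0]
gripper_width: 38.9
```

```bash
python3 q.py
```

```text
t 35.55 yaw -1.316 Tz 0.335 F [-6.1 -0.6  5. ] p [600.2  -6.9  83.2] tau7 0.503
```

Emit:
arm_command(deltas=[[0.6,0,0,0,0],[0.6,0,0,0,0],[0.6,0,0,-28,0],[0.6,0,0,-40,0],[0.6,-20,-40,0,0],[0.6,-25,-40,0,0],[0.6,-25,-40,0,0],[0.6,-25,-40,0,0],[0.6,-25,-40,0,0],[0.6,-25,-40,0,0]])

```text
time_s: 36.55
position: [452.9, 234.4, 150.9]
orientation: [-3.141, -0.011, -0.001]
contact_force: [1.7, 1.6, -0.3]
gripper_width: 68.7
```

Emit:
arm_command(deltas=[[0.6,-25,-40,0,0],[0.6,-25,-40,0,0],[0.6,0,-40,0,0]])

```text
time_s: 36.85
position: [399.9, 354.8, 150.5]
orientation: [-3.141, -0.015, 0.003]
contact_force: [1.0, 0.4, 0.0]
gripper_width: 68.4
```

Run:
```python
import st; st.st()
import tilt
tilt.tilt(40)
from h import *
for n,b in (('scene',(120,270,150,330)),('top',(130,230,225,345))):
    im=np.load('avg_%s.npz'%n)['image'];a=b;cv2.imwrite('pics/%s4.png'%n,cv2.resize(im[a[0]:a[1],a[2]:a[3],::-1],(720,600),interpolation=cv2.INTER_CUBIC))
print(ctrl.observe()['time_s'])
```

```text
t 36.85 p [399.9 354.8 150.5] holder [-283.7  390.1] tool x yaw rel holder y -1.311 tz [-0.002  0.001 -1.   ]
q [-1.719  0.57   1.181  2.041 -0.651  0.973 -0.188] F [1.  0.4 0. ] T [ 0.018 -0.095 -0.017] w 68.4
top plate 605 slopes mrad [ 0.61 -2.11] +- [0.93 0.47] z 76.92
top bench 24514 slopes mrad [-0.58 -0.28] +- [0.02 0.02] z -0.76
top cass 54 slopes mrad [98.07 -2.47] +- [37.63  2.65] z 65.32
scene plate 477 slopes mrad [-1.1  -2.03] +- [0.63 0.33] z 77.45
scene bench 24473 slopes mrad [1.68 1.39] +- [0.02 0.02] z 0.27
scene cass 43 slopes mrad [54.62 -0.69] +- [25.58  1.91] z 63.71
40.85
```

View pics/top4.png

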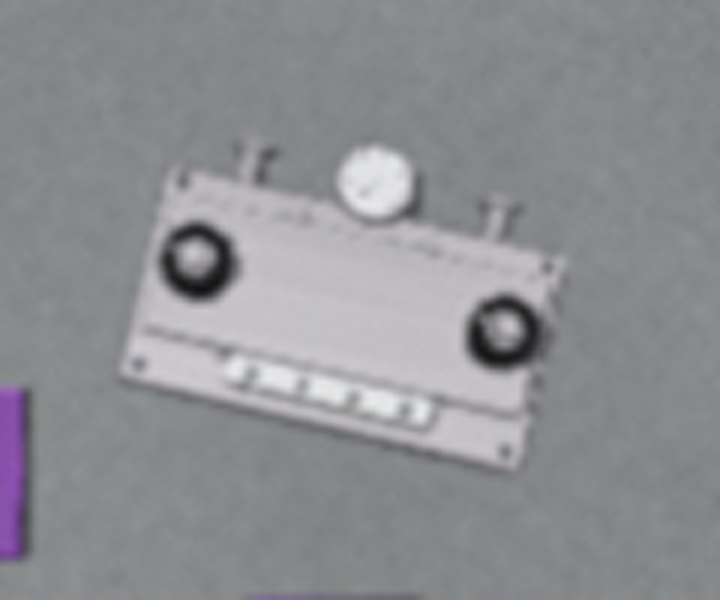

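View pics/scene4.png

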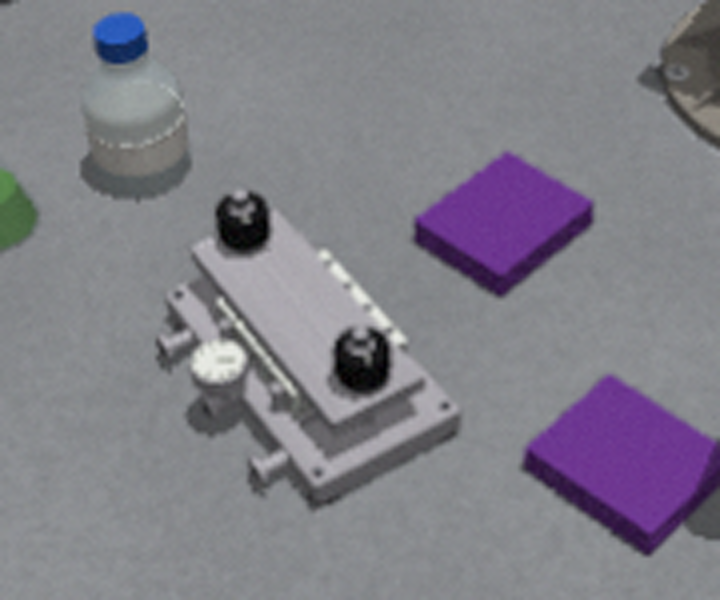

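Both views show the cassette home: an even strip along the rear pins and about 16 mm showing at the front. The depth slopes suggest the left end may be slightly low, so I'll re-analyse them robustly from the saved data.

Run:
```python
from h import *
from scipy.optimize import least_squares
np.set_printoptions(suppress=True,precision=2)
def ana(W,px,py,tag,z0):
    cs,s=np.cos(-.25),np.sin(-.25);d=W[...,:2]-[px,py];hx=d[...,0]*cs+d[...,1]*s;hy=-d[...,0]*s+d[...,1]*cs;z=W[...,2]
    for ex in (30,22):
        m=(abs(hx)<ex)&(abs(hy)<58)&(abs(z-z0)<9)
        m2=m|((abs(hy)>=112-4)&False)
        A=np.c_[hx[m],hy[m],np.ones(m.sum())]
        r=least_squares(lambda p:A@p-z[m],[0,0,z0],loss='soft_l1',f_scale=.7)
        res=z[m]-A@r.x; b=np.digitize(hy[m],np.arange(-45,60,15))
        print(tag,ex,m.sum(),'slopes',r.x[:2]*1e3,'z',r.x[2],'sd',res.std(),'bins y',np.array([np.median(z[m][b==k]) for k in range(8)]))
    # plate ends beyond/around knob: strips hx in [-36,-26] & [26,36] over full y
    m=(abs(hx)<35)&(abs(hx)>25)&(abs(hy)<106)&(abs(z-z0)<6)
    A=np.c_[hx[m],hy[m],np.ones(m.sum())];r=least_squares(lambda p:A@p-z[m],[0,0,z0],loss='soft_l1',f_scale=.7)
    print('  strips',m.sum(),r.x[:2]*1e3,r.x[2])
    m=(abs(hy)>112)&False
    # base front lip top z=32 : hx -64..-58 , full y excluding cassette
    m=(hx>-62)&(hx<-46)&(abs(hy)>68)&(abs(hy)<116)&(abs(z-31)<6)
    if m.sum()>10:
        A=np.c_[hx[m],hy[m],np.ones(m.sum())];r=least_squares(lambda p:A@p-z[m],[0,0,z0],loss='soft_l1',f_scale=.7); print('  base lip',m.sum(),r.x[:2]*1e3,r.x[2],'L/R med',np.median(z[m&(hy>0)]),np.median(z[m&(hy<0)]))
ana(np.load('avg_top.npz')['W'],575.5,-92.5,'top',77)
ana(np.load('avg_scene.npz')['W'],579,-92.5,'scene',77.5)
ana(world(load('scene')),579,-92.5,'scene initial 1frame',81.5)
```

```text
top 30 511 slopes [ 0.15 -1.81] z 76.91379750680902 sd 0.5113021272391997 bins y [76.95 76.97 76.97 77.   76.84 76.88 76.88 76.79]
top 22 374 slopes [-1.89 -1.35] z 76.91926383448113 sd 0.5224681227493184 bins y [76.95 76.95 76.97 76.93 76.82 76.99 76.87 76.79]
  strips 303 [ 0.12 -1.24] 76.92149824654788
  base lip 108 [-10.88   0.29] 30.48191023620965 L/R med 31.05619001107334 31.044100548339657
scene 30 405 slopes [-0.51 -2.69] z 77.45034387790226 sd 0.28937022333708384 bins y [77.66 77.52 77.48 77.46 77.49 77.4  77.37 77.33]
scene 22 299 slopes [ 0.5  -2.77] z 77.45236696149091 sd 0.29542723699062706 bins y [77.63 77.5  77.49 77.53 77.41 77.31 77.38 77.36]
  strips 254 [-0.46 -1.5 ] 77.42814303761475
  base lip 40 [2.6  1.97] 31.71446272351085 L/R med 31.839907553981334 31.51365389581622
scene initial 1frame 30 490 slopes [1.74 0.45] z 81.93042172490543 sd 1.7784645275847273 bins y [81.67 81.82 82.24 82.02 81.81 82.12 81.9  81.77]
scene initial 1frame 22 363 slopes [-3.46 -1.31] z 81.9163286932628 sd 1.782592857284935 bins y [81.79 82.07 82.21 82.02 81.78 81.98 81.92 81.38]
  strips 296 [3.21 3.13] 81.84664953695791
  base lip 41 [-2.42 71.78] 24.042838415001874 L/R med 31.63748148227353 nan
  return _methods._mean(a, axis=axis, dtype=dtype,
  ret = ret.dtype.type(ret / rcount)
```

Emit:
arm_command(deltas=[[0.6,8,26,0,0],[0.6,13,45,0,0],[0.6,13,45,0,0],[0.6,13,45,0,0],[0.6,13,45,0,0],[0.6,13,45,0,0],[0.6,13,45,0,0],[0.6,13,45,0,0],[0.6,13,45,0,0],[0.6,13,45,0,0]])

```text
time_s: 41.85
position: [531.1, -79.6, 150.7]
orientation: [-3.141, -0.01, -0.0]
contact_force: [1.0, 1.0, 1.8]
gripper_width: 68.6
```

Emit:
arm_command(deltas=[[0.6,13,45,0,0],[0.6,13,40,0,0],[0.6,6,15,0,0],[0.6,0,0,0,0],[0.6,0,0,0,0]])

```text
time_s: 42.35
position: [563.1, -177.7, 150.4]
orientation: [-3.142, -0.008, 0.001]
contact_force: [1.4, 0.9, 0.3]
gripper_width: 68.4
```

Run:
```python
import st; st.st([(-.1,-88.6,83)])
```

```text
t 42.35 p [ 563.1 -177.7  150.4] holder [  6.2 -85.5] tool x yaw rel holder y -1.316 tz [-0.001  0.    -1.   ]
q [-0.531  0.574  1.001  1.915 -0.584  0.978  0.747] F [1.4 0.9 0.3] T [0.024 0.012 0.015] w 68.4
to (-0.1, -88.6, 83) delta tool [-6.8  1.5 67.4]
```

Emit:
arm_command(deltas=[[0.6,-6.8,1.5,20,0],[0.6,0,0,30,0],[0.6,0,0,17,0],[0.6,0,0,0,0],[-1,0,0,0,0],[-1,0,0,0,0],[-1,0,0,0,0],[-1,0,0,-0.5,0]], newtons=80)

```text
time_s: 43.15
position: [556.5, -179.2, 85.3]
orientation: [-3.141, -0.009, -0.001]
contact_force: [-4.6, 0.6, 1.4]
gripper_width: 38.2
```

Run:
```python
import st; st.st([(-.1,-88.6,83)])
```

```text
t 43.15 p [ 556.5 -179.2   85.3] holder [  0.1 -88.6] tool x yaw rel holder y -1.315 tz [ 0.     0.001 -1.   ]
q [-0.464  0.641  0.911  1.97  -0.671  0.864  0.82 ] F [-4.6  0.6  1.4] T [0.106 0.861 0.048] w 38.2
to (-0.1, -88.6, 83) delta tool [-0.2 -0.   2.3]
```

Emit:
arm_command(deltas=[[-1,0,0,0,0.03],[-1,0,0,0,0.03]])

```text
time_s: 43.35
position: [556.5, -179.3, 85.2]
orientation: [-3.14, 0.088, -0.001]
contact_force: [-6.3, 1.6, 9.3]
gripper_width: 38.1
```

```bash
python3 q.py
```

```text
t 43.35 yaw -1.377 Tz 0.334 F [-6.3  1.6  9.3] p [ 556.5 -179.3   85.2] tau7 0.561
```

Emit:
arm_command(deltas=[[-1,0,0,0,0.03]])

```text
time_s: 43.45
position: [556.5, -179.3, 85.2]
orientation: [-3.138, 0.135, -0.0]
contact_force: [-6.2, 1.0, 8.9]
gripper_width: 38.3
```

```bash
python3 q.py
```

```text
t 43.45 yaw -1.407 Tz 0.34 F [-6.2  1.   8.9] p [ 556.5 -179.3   85.2] tau7 0.474
```

Emit:
arm_command(deltas=[[-1,0,0,0,0.03]])

```text
time_s: 43.55
position: [556.5, -179.3, 85.1]
orientation: [-3.136, 0.182, -0.0]
contact_force: [-7.0, 0.7, 8.2]
gripper_width: 38.6
```

```bash
python3 q.py
```

```text
t 43.55 yaw -1.437 Tz 0.326 F [-7.   0.7  8.2] p [ 556.5 -179.3   85.1] tau7 0.465
```

Emit:
arm_command(deltas=[[-1,0,0,0,0.03]])

```text
time_s: 43.65
position: [556.5, -179.3, 85.1]
orientation: [-3.133, 0.229, -0.0]
contact_force: [-6.8, 0.1, 7.8]
gripper_width: 38.4
```

```bash
python3 q.py
```

```text
t 43.65 yaw -1.467 Tz 0.306 F [-6.8  0.1  7.8] p [ 556.5 -179.3   85.1] tau7 0.465
```

Emit:
arm_command(deltas=[[-1,0,0,0,0.03]])

```text
time_s: 43.75
position: [556.5, -179.3, 85.1]
orientation: [-3.129, 0.276, -0.0]
contact_force: [-6.6, 1.2, 7.1]
gripper_width: 38.2
```

```bash
python3 q.py
```

```text
t 43.75 yaw -1.497 Tz 0.337 F [-6.6  1.2  7.1] p [ 556.5 -179.3   85.1] tau7 0.463
```

Emit:
arm_command(deltas=[[0.6,0,0,0,0],[0.6,0,0,0,0],[0.6,0,0,-30,0],[0.6,0,0,-38,0],[0.6,-18,-38,0,0],[0.6,-18,-41,0,0],[0.6,-18,-41,0,0],[0.6,-18,-41,0,0],[0.6,-18,-41,0,0],[0.6,-18,-41,0,0]])

```text
time_s: 44.75
position: [491.9, 80.7, 152.5]
orientation: [-3.129, 0.272, -0.001]
contact_force: [2.2, 1.4, -0.1]
gripper_width: 68.5
```

Emit:
arm_command(deltas=[[0.6,-18,-41,0,0],[0.6,-18,-41,0,0],[0.6,-18,-41,0,0],[0.6,-18,-41,0,0],[0.6,-18,-41,0,0]])

```text
time_s: 45.25
position: [438.6, 298.6, 152.5]
orientation: [-3.129, 0.272, -0.001]
contact_force: [1.4, 0.2, 0.4]
gripper_width: 68.2
```

```bash
cp avg_top.npz D_top.npz; cp avg_scene.npz D_scene.npz
python3 - <<'E'
import st; st.st()
import tilt
tilt.tilt(35)
from h import *
print(ctrl.observe()['time_s'])
from scipy.optimize import least_squares
def ana(W,px,py,tag,z0):
    cs,s=np.cos(-.25),np.sin(-.25);d=W[...,:2]-[px,py];hx=d[...,0]*cs+d[...,1]*s;hy=-d[...,0]*s+d[...,1]*cs;z=W[...,2]
    m=(abs(hx)<32)&(abs(hy)<103)&(abs(z-z0)<4)&~((abs(hy)>60)&(abs(hx)<26))
    A=np.c_[hx[m],hy[m],np.ones(m.sum())];r=least_squares(lambda p:A@p-z[m],[0,0,z0],loss='soft_l1',f_scale=.5)
    b=np.abs(hx)<500
    print(tag,m.sum(),r.x[:2]*1e3,r.x[2])
for t in ('D_','avg_'):
    ana(np.load(t+'top.npz')['W'],575.5,-92.5,t+'top',77)
    ana(np.load(t+'scene.npz')['W'],579,-92.5,t+'scene',77.5)
E
```

```text
t 45.25 p [438.6 298.6 152.5] holder [-232.4  345.2] tool x yaw rel holder y -1.494 tz [ 0.     0.001 -1.   ]
q [-1.622  0.595  1.232  2.05  -0.685  0.992 -0.206] F [1.4 0.2 0.4] T [ 0.01  -0.059  0.004] w 68.2
top plate 608 slopes mrad [-0.68 -0.34] +- [0.98 0.49] z 76.83
top bench 25019 slopes mrad [-0.54 -0.28] +- [0.02 0.02] z -0.77
top cass 53 slopes mrad [72.   -3.51] +- [40.72  2.84] z 63.91
scene plate 514 slopes mrad [ 0.3  -0.56] +- [0.66 0.35] z 77.38
scene bench 24892 slopes mrad [1.72 1.36] +- [0.02 0.02] z 0.26
scene cass 45 slopes mrad [17.3  -4.13] +- [22.9   1.65] z 61.72
48.75
D_top 633 [-0.086 -1.147] 76.91401458593971
D_scene 510 [-0.224 -2.081] 77.44890856343244
avg_top 639 [-0.172 -0.223] 76.81868991099705
avg_scene 532 [-0.119 -0.747] 77.37744049460686
```

Run:
```python
from h import *
from scipy.optimize import least_squares
from scipy.ndimage import binary_erosion
np.set_printoptions(suppress=True,precision=2)
def ana(n,px,py,z0,zb):
    for t in ('D_','avg_'):
        W=np.load(t+n+'.npz')['W']
        cs,s=np.cos(-.25),np.sin(-.25);d=W[...,:2]-[px,py];hx=d[...,0]*cs+d[...,1]*s;hy=-d[...,0]*s+d[...,1]*cs;z=W[...,2]
        inz=(abs(hx)<41)&(abs(hy)<111)&(abs(z-z0)<2.5)
        er=binary_erosion(inz|False,np.ones((3,3)))
        m=er
        def f(m,z0):
            A=np.c_[hx[m],hy[m],np.ones(m.sum())];r=least_squares(lambda p:A@p-z[m],[0,0,z0],loss='soft_l1',f_scale=.5)
            e=(z[m]-A@r.x); return r.x[1]*1e3, 1e3*np.sqrt(np.linalg.inv(A.T@A)[1,1])*e.std(), m.sum()
        b=(abs(hx)<66)&(abs(hy)<121)&(abs(z-zb)<2.5); b=binary_erosion(b,np.array([[0,1,0],[1,1,1],[0,1,0]]))&~((abs(hy)<62))
        be=(abs(z)<8)&(np.hypot(hx,hy)>150)&(np.hypot(hx,hy)<250)
        print(n,t,'plate',f(m,z0),'base',f(b,zb),'bench',f(be,0))
ana('top',575.5,-92.5,76.9,31.2);ana('scene',579,-92.5,77.4,31.7)
```

```text
top D_ plate (np.float64(-1.3102836480373026), np.float64(0.6697527789937053), np.int64(252)) base (np.float64(0.38334108647304665), np.float64(0.5989849440731525), np.int64(121)) bench (np.float64(-0.18842744806965206), np.float64(0.04514280782168056), np.int64(7356))
top avg_ plate (np.float64(-0.5086136339090026), np.float64(0.581020974255199), np.int64(249)) base (np.float64(0.015356059046687742), np.float64(0.5895308643426376), np.int64(124)) bench (np.float64(-0.16138551879519628), np.float64(0.046896508019992074), np.int64(7495))
scene D_ plate (np.float64(-1.9736286420748081), np.float64(0.4679453412805956), np.int64(160)) base (np.float64(5.839245906717544), np.float64(0.7313746613872478), np.int64(164)) bench (np.float64(2.707200478115062), np.float64(0.06598775506400377), np.int64(7049))
scene avg_ plate (np.float64(0.0099315158784992), np.float64(0.4247539162268256), np.int64(233)) base (np.float64(7.193933780887728), np.float64(0.6663318204262152), np.int64(222)) bench (np.float64(2.7087877286157758), np.float64(0.06465035986045457), np.int64(7158))
```

```bash
python3 q.py; python3 -c "
from workcell import ctrl
print(ctrl.sign_off())"
```

```text
t 48.75 yaw -1.495 Tz 0.028 F [ 0.8 -0.1 -0.1] p [439.2 296.3 152.1] tau7 0.0
the job is handed in; nothing more can be done
None
```

I pushed the cassette home, wound both knobs down to hand-snug in turn, and handed the job in at 48.75 s. The one thing I could not fully confirm is how level the end plate is.

- **Cassette:** it stopped hard at about 22 N. Both cameras then showed its rear edge even along both stop pins, with about 16 mm standing out at the front.
- **Knobs:** I alternated them in steps of a quarter turn or less, and neither got more than about a quarter turn ahead by tracked angle. Total turn was about 3.7 rad left and 3.75 rad right, not allowing for small grip wind-up.
- **Torque:** turning torque averaged about 0.31 N m on the left and 0.33 N m on the right. Rocking gave a load share of about 0.09 N m left and 0.11 N m right, against 0.10 when snug. The right figure was taken before its last 0.18 rad turn.
- **Level:** this is where the checks disagree.
    - Top camera: level to within 0.5 mrad.
    - Scene camera: left end about 2 mrad low, roughly 0.3 mm, but its bench reference was itself off by about 1.5 mrad.
    - Tracked knob turns plus the first tilt reading: the right end slightly low instead.
    - I stopped between these. My estimate is level to about 0.15–0.3 rad of knob angle.
- **Other objects:** the arm never touched the bottle, flask or rack. One eccentric grip on the left knob gave about 38 N at the wrist, and I re-gripped. The robot ended clear of everything.

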